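# Load the e-bike battery test cradle

### The arm

A 6-joint arm with a two-finger parallel gripper is mounted at the origin on the work surface. World frame = base frame: x ahead of the robot, y to its left, z up, the work surface at z = 0. Lengths are in m, angles in degrees, forces in N, time in s.
With the tool pointing down it reaches from about 0.35 to 0.875 m from the base axis. Payload 4.2 kg.
Tool frame: the origin (TCP) lies on the front face of the gripper's body, between the roots of the fingers; the fingertips stand 70 mm ahead of it and the grasp point (between the pads) lies 51 mm ahead of it; z points along the fingers, y is the line along which they close (so a half turn about z gives the same grasp; the last joint's range is limited). The gripper opens to 87 mm and grips with 3 to 60 N. Pads are 19 mm wide; open, the fingers measure 117 mm over their backs; the gripper's body (75 mm by 190 mm) begins 51 mm behind the grasp point.
Start: joints at [79.733, 22.042, 0.453, 0, -68.411, -14.817], TCP at [0.265, 0.566, 0.292] pointing down, gripper open.
Joint ranges: [-179.83, 179.83], [-69.29, 118.12], [-61.27, 80.66], [-181.25, 117.63], [-171.15, -9.14], [-177.46, 177.46]. Speed limits (degrees/s): [159.86, 159.86, 180, 180, 180, 180].

### API

Orientations are given as a 3x3 rotation matrix whose columns are the frame's x, y, z axes.
In Python, from station import r gives the robot as it stands.
- The arm moves only by the shell command python3 -m pendant 'ROWS' [OPENING]. ROWS is JSON, a list of rows, each a list of 2 entries, a list of its own where there are three numbers: the shift along the tool's x, y, z in mm, then the turn, a rotation vector about the tool's x, y, z in rad. A call has 1 to 10 rows; each row is the pose to reach, as a shift and turn from the pose commanded when the call began, along the tool's axes at that moment; what a row does not reach only later rows make up. A row lasts 1/10 s, in which the tool goes at most 50 mm and 8.59 degrees, less where a joint would pass 70% of its speed; a pose out of reach is approached as far as the arm can. A call with a gripper value outside its range is refused whole. OPENING is the opening, from 0 (shut) to 1 (fully open), set as the call begins (- or left out, the last holds). The fingers move at their own pace and stop on an object; the grip force is fixed at half the most. Time passes only in rows, so rows that repeat a pose let the fingers close. It gives the time, the measured TCP pose, the force, the opening and the grip force at its end, in the units of the state.
- r.sense(): the state, without advancing time (a new reading comes with each control period).
- r.capture(name): name is "scene" or "side" or "wrist"; returns a dict with "frame" (480x640x3 uint8, red, green, blue), "vertical_fov" (degrees; the focal length in pixels is half the picture's height over the tangent of half this angle, whatever the lens; pixels are square), "cx", "cy" (the principal point, pixels), "rvec" (rotation vector, rad) and "tvec" (3), from world to camera coordinates, as OpenCV has them. Camera axes: x right, y down, z forward; pixel columns grow to the right and rows downward; lengths in m; the calibration is good to about 2 mm. A picture is of the moment at which its call begins. There is no depth.
- r.finish_job(): hands the job in; it is judged then, once.
The state is a dict: "time_s": time; "joints": joint angles; "joint_velocities": joint speeds; "effort": joint torques, N m; "tcp_pos": TCP position; "ee_rot": TCP orientation; "wrist_force": force on the tool from outside, world axes, zero at the start; "moment": the same for the moment, N m; "gripper_width": opening from 0.0 (shut) to 1.0 (fully open); "gripper_force": force on a finger pad.
Only numpy, scipy, OpenCV 4.12 (cv2) and the standard library are available. Lean on these libraries where they do the work, as an engineer would, in place of code of your own. Each camera call takes 0.05 s, during which the arm holds its last target. There are 200 camera calls.

### The job

Wind the handwheel until the contact bridge is fully back, then put every battery block on the mat into a bay of the test cradle (one to a bay, any bays), toe first under the front lip and rocked down until it lies flat. Then wind the bridge fully forward against its red stops over the blocks and press the green start button all the way down; leave the other things on the bench where they are.

Things in the scene. Friction and masses are not known exactly. Their poses are not given: they have to be found in the camera images.
- block1_centre (a point): centre (half-way up) of a blue battery block, 70 x 34 x 45 mm high (its x, y, z), 0.24 kg, with a yellow toe at the bottom of its -x end: 8 mm long, 26 mm wide, 8 mm high. Two brass terminals on top at its +x end. Stands upright on a 3 mm rubber mat. Two or three such blocks are present; an absent one reads None from the start.
- block2_centre (a point): centre (half-way up) of a blue battery block, 70 x 34 x 45 mm high (its x, y, z), 0.24 kg, with a yellow toe at the bottom of its -x end: 8 mm long, 26 mm wide, 8 mm high. Two brass terminals on top at its +x end. Stands upright on a 3 mm rubber mat. Two or three such blocks are present; an absent one reads None from the start.
- block3_centre (a point): centre (half-way up) of a blue battery block, 70 x 34 x 45 mm high (its x, y, z), 0.24 kg, with a yellow toe at the bottom of its -x end: 8 mm long, 26 mm wide, 8 mm high. Two brass terminals on top at its +x end. Stands upright on a 3 mm rubber mat. Two or three such blocks are present; an absent one reads None from the start.
- bay_left (a point): middle of the floor of the cradle's left bay, 12 mm above the bench: where the centre of a seated block's underside belongs. Axes are the cradle's, z up; a seated block's axes are parallel to them, its toe pointing to -x, the front. Bays are 85 mm apart along y. Inner width 36.4 mm; orange side walls with roof-shaped tops (lead-in), 16.5 mm high over the floor.
- bay_middle (a point): middle of the floor of the cradle's middle bay, 12 mm above the bench: where the centre of a seated block's underside belongs. Axes are the cradle's, z up; a seated block's axes are parallel to them, its toe pointing to -x, the front. Bays are 85 mm apart along y. Inner width 36.4 mm; orange side walls with roof-shaped tops (lead-in), 16.5 mm high over the floor.
- bay_right (a point): middle of the floor of the cradle's right bay, 12 mm above the bench: where the centre of a seated block's underside belongs. Axes are the cradle's, z up; a seated block's axes are parallel to them, its toe pointing to -x, the front. Bays are 85 mm apart along y. Inner width 36.4 mm; orange side walls with roof-shaped tops (lead-in), 16.5 mm high over the floor.
- lip (a point): upper edge of the middle bay's dark steel front lip (all bays are alike), 36.5 mm before the bay's middle, 15.5 mm over its floor. The lip fills 11 to 15.5 mm over the floor; the pocket runs on beneath it to 44.5 mm before the middle. So a block goes in only tilted (some 20 deg), toe low and pushed forward under the lip; then its rear end is lowered till flat, with 1 to 2 mm to spare.
- rear_wall (a point): top of the middle bay's rear wall (all alike): the wall's inner face stands 36.8 mm behind the bay's middle, 8 mm high over the floor, with a roof-shaped top 11.5 mm high as lead-in.
- bridge (a joint): travel in m of the blue contact bridge, a bar across all bays: 0 = fully back (front edge 26 mm behind seated blocks), 0.036 = fully forward, legs against the red stop posts, 10 mm over the blocks' rear ends. Moves towards the cradle's -x. Underside 49 mm, top 59 mm over the bay floor, 4 mm above blocks that lie flat; a block standing proud jams it. Moved only by the handwheel.
- handwheel (a joint): angle in rad of the handwheel, coupled to the bridge at 20 mm per turn: 0 = bridge back, 11.31 = bridge forward. Turning it clockwise seen from above (value grows) drives the bridge forward, anticlockwise draws it back. Light friction (about 0.04 N m); it stays where it is left. Ends are firm.
- wheel_axis (a point): centre of the dark handwheel's upper face, on its upright axis (axis 150 mm behind the middle bay, upper face 88 mm above the bench); wheel 112 mm across.
- crank_knob (a point): centre of the red crank knob on the handwheel: upright cylinder 20 mm across, 36 mm high, 42 mm from the axis, from 2 to 38 mm above the wheel's face; it spins freely on its pin, so it can be held and led round in a circle with the hand kept at one angle.
- start_top (a point): centre of the top of the round green start button (28 mm across) on the grey box at the cradle's rear left, in a black housing; pressed straight down, travel 6 mm against a spring, about 5 N fully down.
- start (a joint): travel of the start button in m, 0 = up, 0.006 = fully down (counts as pressed past 0.004).
- cradle: the fixed battery test cradle, an aluminium plate 270 x 290 mm, 12 mm thick, bolted to the bench (x from -63 to +207 mm of its origin); origin on the bench under the middle bay; -x is its front.
- lube: bystander: white bottle with red cap, 48 mm across, 150 mm high, origin under its middle.
- grease: bystander: green jar with black cap, 44 mm across, 55 mm high, on the mat, origin under its middle.
- spacer: bystander: aluminium ring 40 mm across, 12 mm high, on the mat, origin under its middle.
- spanner: bystander: steel spanner 170 mm long lying on the bench.
Things that resemble listed ones, but are neither listed nor needed, are in the scene too. Leave any orange look-alike of the part that bears block1_centre alone.

How it is judged (in metres and radians):
On the way, in this order (a step that is already met when the one before it is completed fails the run):
1. the bridge is wound fully back (value of joint bridge below 0.002 m), for 0.2 s.
2. every block present lies flat in a bay, the bridge still back and the block at rest (((horizontal distance between block1_centre and bay_left below 0.004 m and z of block1_centre in the frame of bay_left below 0.0245 m and angle between block1_centre's own z axis and vertical below 0.04 rad and angle between the x axis of block1_centre and the x axis of bay_left, either way round below 0.06 rad) or (horizontal distance between block1_centre and bay_middle below 0.004 m and z of block1_centre in the frame of bay_middle below 0.0245 m and angle between block1_centre's own z axis and vertical below 0.04 rad and angle between the x axis of block1_centre and the x axis of bay_middle, either way round below 0.06 rad) or (horizontal distance between block1_centre and bay_right below 0.004 m and z of block1_centre in the frame of bay_right below 0.0245 m and angle between block1_centre's own z axis and vertical below 0.04 rad and angle between the x axis of block1_centre and the x axis of bay_right, either way round below 0.06 rad)) and ((horizontal distance between block2_centre and bay_left below 0.004 m and z of block2_centre in the frame of bay_left below 0.0245 m and angle between block2_centre's own z axis and vertical below 0.04 rad and angle between the x axis of block2_centre and the x axis of bay_left, either way round below 0.06 rad) or (horizontal distance between block2_centre and bay_middle below 0.004 m and z of block2_centre in the frame of bay_middle below 0.0245 m and angle between block2_centre's own z axis and vertical below 0.04 rad and angle between the x axis of block2_centre and the x axis of bay_middle, either way round below 0.06 rad) or (horizontal distance between block2_centre and bay_right below 0.004 m and z of block2_centre in the frame of bay_right below 0.0245 m and angle between block2_centre's own z axis and vertical below 0.04 rad and angle between the x axis of block2_centre and the x axis of bay_right, either way round below 0.06 rad)) and ((horizontal distance between block3_centre and bay_left below 0.004 m and z of block3_centre in the frame of bay_left below 0.0245 m and angle between block3_centre's own z axis and vertical below 0.04 rad and angle between the x axis of block3_centre and the x axis of bay_left, either way round below 0.06 rad) or (horizontal distance between block3_centre and bay_middle below 0.004 m and z of block3_centre in the frame of bay_middle below 0.0245 m and angle between block3_centre's own z axis and vertical below 0.04 rad and angle between the x axis of block3_centre and the x axis of bay_middle, either way round below 0.06 rad) or (horizontal distance between block3_centre and bay_right below 0.004 m and z of block3_centre in the frame of bay_right below 0.0245 m and angle between block3_centre's own z axis and vertical below 0.04 rad and angle between the x axis of block3_centre and the x axis of bay_right, either way round below 0.06 rad)) and linear speed of each of block1, block2, block3 below 0.02 m/s and value of joint bridge below 0.006 m), for 0.2 s.
3. the bridge is wound forward to its stops (value of joint bridge above 0.034 m and ((horizontal distance between block1_centre and bay_left below 0.004 m and z of block1_centre in the frame of bay_left below 0.0245 m and angle between block1_centre's own z axis and vertical below 0.04 rad and angle between the x axis of block1_centre and the x axis of bay_left, either way round below 0.06 rad) or (horizontal distance between block1_centre and bay_middle below 0.004 m and z of block1_centre in the frame of bay_middle below 0.0245 m and angle between block1_centre's own z axis and vertical below 0.04 rad and angle between the x axis of block1_centre and the x axis of bay_middle, either way round below 0.06 rad) or (horizontal distance between block1_centre and bay_right below 0.004 m and z of block1_centre in the frame of bay_right below 0.0245 m and angle between block1_centre's own z axis and vertical below 0.04 rad and angle between the x axis of block1_centre and the x axis of bay_right, either way round below 0.06 rad)) and ((horizontal distance between block2_centre and bay_left below 0.004 m and z of block2_centre in the frame of bay_left below 0.0245 m and angle between block2_centre's own z axis and vertical below 0.04 rad and angle between the x axis of block2_centre and the x axis of bay_left, either way round below 0.06 rad) or (horizontal distance between block2_centre and bay_middle below 0.004 m and z of block2_centre in the frame of bay_middle below 0.0245 m and angle between block2_centre's own z axis and vertical below 0.04 rad and angle between the x axis of block2_centre and the x axis of bay_middle, either way round below 0.06 rad) or (horizontal distance between block2_centre and bay_right below 0.004 m and z of block2_centre in the frame of bay_right below 0.0245 m and angle between block2_centre's own z axis and vertical below 0.04 rad and angle between the x axis of block2_centre and the x axis of bay_right, either way round below 0.06 rad)) and ((horizontal distance between block3_centre and bay_left below 0.004 m and z of block3_centre in the frame of bay_left below 0.0245 m and angle between block3_centre's own z axis and vertical below 0.04 rad and angle between the x axis of block3_centre and the x axis of bay_left, either way round below 0.06 rad) or (horizontal distance between block3_centre and bay_middle below 0.004 m and z of block3_centre in the frame of bay_middle below 0.0245 m and angle between block3_centre's own z axis and vertical below 0.04 rad and angle between the x axis of block3_centre and the x axis of bay_middle, either way round below 0.06 rad) or (horizontal distance between block3_centre and bay_right below 0.004 m and z of block3_centre in the frame of bay_right below 0.0245 m and angle between block3_centre's own z axis and vertical below 0.04 rad and angle between the x axis of block3_centre and the x axis of bay_right, either way round below 0.06 rad))), for 0.2 s.
4. the start button is pressed with the bridge forward (value of joint start above 0.004 m and value of joint bridge above 0.034 m), for 0.05 s.
At the end, for the whole second after the job is handed in: every block present lies flat and still in a bay (within 4 mm of its place, no more than 2 mm proud, tilted under 2.3 deg, in line within 3.4 deg), the bridge is within 2 mm of its forward stop, and the start button is up again after being pressed (all of step 3 and linear speed of each of block1, block2, block3 below 0.02 m/s and value of joint start below 0.002 m); the robot touches nothing.
It fails at once if a bystander is shoved more than 40 mm from its place (distance of any of lube, grease, spacer, spanner from where it was at the start of the episode above 0.04 m).
Of block1, block2, block3 only 2 to 3 are there at a start; the rules pass over those that are not, and their reading is None.
At some moment in a run one of block1, block2, block3 may be knocked a few centimetres aside while the robot is not near it.
It also fails if it takes over 205 s, if anything falls off the work surface, if the arm or the gripper's body presses on something with over 40 N, if the wrist force passes 120 N, or if a joint passes its speed limit or range.

## Working session

There is one attempt and no reset: what is moved stays moved. The work goes in short steps, Python scripts to look and compute and a shell command to move; the robot and the scene stay as the last step left them, time stands still between calls to the robot, and variables do not carry over. Pictures are saved under pics/ and viewed, at most 14 in all, crops included, and the job is handed in when it is done.

```bash
ls; mkdir -p pics
cat > h.py <<'E'
import numpy as np, cv2
from station import r
def cap(n,save=None):
    c=r.capture(n)
    if save: cv2.imwrite(f'pics/{save}.png',c['frame'][:,:,::-1])
    return c
def K(c):
    f=240/np.tan(np.radians(c['vertical_fov'])/2)
    return np.array([[f,0,c['cx']],[0,f,c['cy']],[0,0,1.]])
def ray(c,u,v):
    R=cv2.Rodrigues(np.array(c['rvec'],float))[0];t=np.array(c['tvec'],float).ravel()
    d=R.T@(np.linalg.inv(K(c))@[u,v,1]);return -R.T@t,d/np.linalg.norm(d)
def onz(c,u,v,z):
    o,d=ray(c,u,v);return o+d*(z-o[2])/d[2]
def proj(c,p):
    return cv2.projectPoints(np.array(p,float).reshape(-1,3),np.array(c['rvec'],float),np.array(c['tvec'],float),K(c),None)[0].reshape(-1,2)
E
python3 - <<'E'
from h import *
for n in ('scene','side','wrist'):
    c=cap(n,n+'0'); print(n,ray(c,320,240),c['vertical_fov'])
s=r.sense();print(s['tcp_pos'],s['ee_rot'],s['time_s'],s['gripper_width'],s['wrist_force'])
E
```

```text
pics
scene (array([ 1.26790179, -0.78675336,  0.93671627]), array([-0.52717089,  0.61986042, -0.58126063])) 42.96504665058596
side (array([-0.14276765, -0.58366366,  0.85999956]), array([ 0.5033078 ,  0.58434489, -0.63657074])) 49.603666815718476
wrist (array([0.33448351, 0.53202404, 0.38364728]), array([-0.25004117,  0.11147385, -0.96179675])) 58.56832311620501
[0.26480662 0.56576224 0.29140431] [[ 9.05640008e-01 -4.24046955e-01 -5.96511996e-04]
 [-4.24047353e-01 -9.05638613e-01 -1.59513229e-03]
 [ 1.36186695e-04  1.69756496e-03 -9.99998550e-01]] 0.15 1.0024274178536126 [-0.48508778  0.17247374 -0.04143203]
```

View pics/scene0.png

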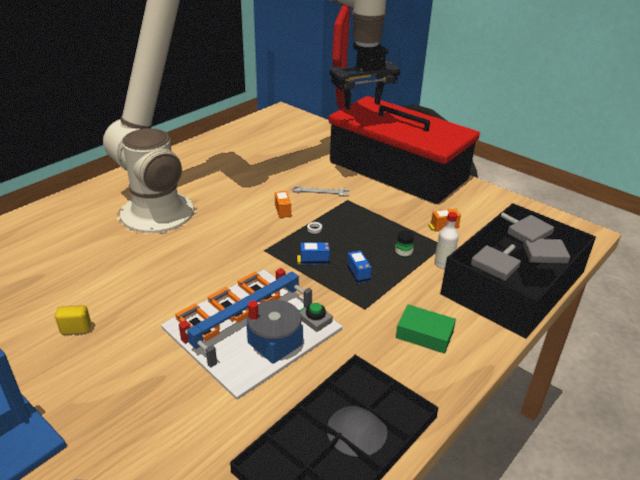

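View pics/side0.png

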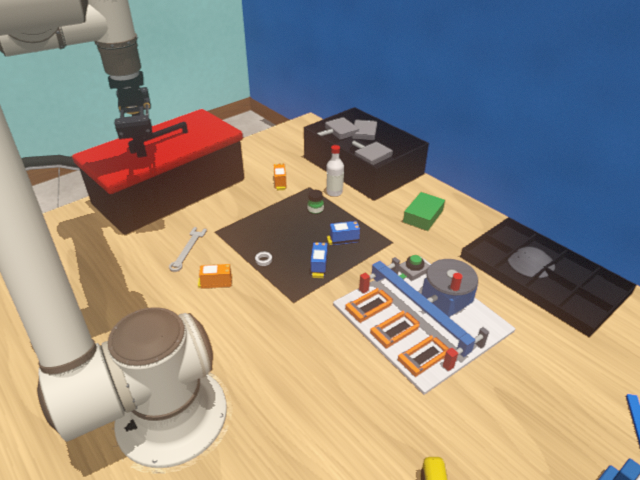

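The scene view shows two blue blocks at (315,252) and (359,264). The orange look-alikes are at (284,204) and (446,218). The cradle is around (255,320), with the wheel at (275,318). In the side view the blocks are at (319,260) and (345,232), and the red knob is near (457,281). I'll enlarge both.

Run:
```python
import cv2,numpy as np
a=cv2.imread('pics/scene0.png')[220:400,150:350];b=cv2.imread('pics/side0.png')[210:390,320:520]
a=cv2.resize(a,None,fx=4,fy=4,interpolation=cv2.INTER_CUBIC)[:600];b=cv2.resize(b,None,fx=4,fy=4,interpolation=cv2.INTER_CUBIC)[:600]
cv2.imwrite('pics/cropA.png',a[:, :800]);cv2.imwrite('pics/cropB.png',b[:,:800])
```

```text
(no output)
```

View pics/cropA.png

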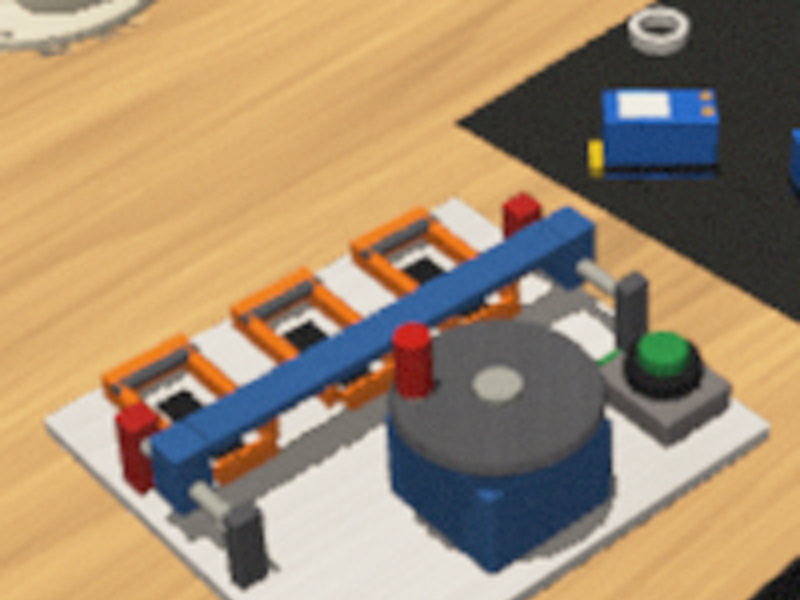

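View pics/cropB.png

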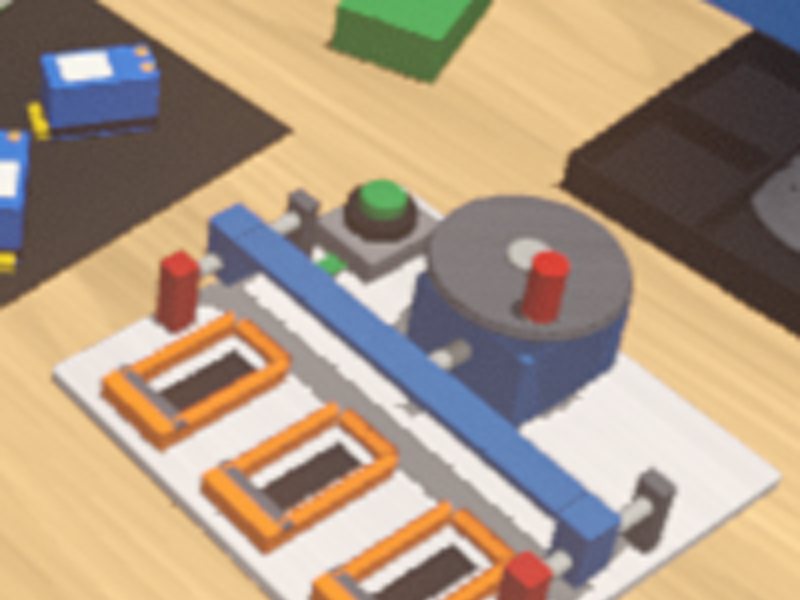

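The enlarged views show the plate corners, hub, knob (scene crop (413,335), side crop (549,262)) and button clearly. Next I'll cast rays to get their positions.

Run:
```python
from h import *
np.set_printoptions(precision=4,suppress=True)
A=cap('scene');B=cap('side')
a=lambda x,y:(150+x/4,220+y/4)
b=lambda x,y:(320+x/4,210+y/4)
P={}
for n,c,p,z in [('FR?',A,a(47,423),.012),('FL?',A,a(455,198),.012),('BL',A,a(768,428),.012),
 ('FL side',B,b(52,373),.012),('BR side',B,b(778,478),.012),
 ('hubA',A,a(498,383),.088),('hubB',B,b(529,252),.088),('knobtopA',A,a(413,333),.126),('knobtopB',B,b(550,264),.126),('btnA',A,a(664,345),.05),('btnB',B,b(383,193),.05)]:
    P[n]=onz(c,*p,z); print(n,P[n])
def tri(p,q):
    o1,d1=ray(A,*p);o2,d2=ray(B,*q);M=np.array([d1,-d2]).T;s=np.linalg.lstsq(M,o2-o1,rcond=None)[0]
    x,y=o1+s[0]*d1,o2+s[1]*d2;return (x+y)/2,np.linalg.norm(x-y)
print('btn',tri(a(664,345),b(383,193)),'hub',tri(a(498,383),b(529,252)),'knob',tri(a(413,333),b(550,264)))
f=P['FL?']-P['FR?'];print(np.linalg.norm(f),np.degrees(np.arctan2(f[1],f[0])))
f=P['BL']-P['FL?'];print(np.linalg.norm(f),np.degrees(np.arctan2(f[1],f[0])))
# blue blocks: white labels on top z=0.048 & yellow toes
for n,c in (('A',A),('B',B)):
    im=cv2.cvtColor(c['frame'],cv2.COLOR_RGB2HSV)
    for nm,lo,hi in (('blue',(105,120,80),(125,255,255)),('yel',(22,150,110),(33,255,255))):
        m=cv2.inRange(im,lo,hi);k,_,st,ce=cv2.connectedComponentsWithStats(m)
        for i in range(1,k):
            if 8<st[i,4]<900:
                z=.026 if nm=='blue' else .007
                print(n,nm,st[i],ce[i],onz(c,*ce[i],z)[:2])
```

```text
FR? [ 0.3907 -0.2751  0.012 ]
FL? [0.4111 0.0126 0.012 ]
BL [ 0.6795 -0.0123  0.012 ]
FL side [0.405  0.0076 0.012 ]
BR side [ 0.6463 -0.2998  0.012 ]
hubA [ 0.606  -0.1443  0.088 ]
hubB [ 0.6119 -0.1468  0.088 ]
knobtopA [ 0.579 -0.176  0.126]
knobtopB [ 0.5757 -0.181   0.126 ]
btnA [ 0.6209 -0.0328  0.05  ]
btnB [ 0.6245 -0.0377  0.05  ]
btn (array([ 0.6233, -0.0372,  0.0524]), np.float64(0.0035349214510127054)) hub (array([ 0.609 , -0.1479,  0.0915]), np.float64(0.0015629667764568058)) knob (array([ 0.5786, -0.1776,  0.1245]), np.float64(0.004477347502124963))
0.28839272670421073 85.94758443268056
0.26954314314320127 -5.2923655924632165
A blue [350  20   3   9  13] [351.2308  24.3077] [-0.6909  1.7116]
A blue [422  29   7   4  10] [425.2  30. ] [-0.3697  1.9035]
A blue [348  47   8  19  74] [351.1216  56.973 ] [-0.3803  1.3271]
A blue [362  83  14  14 102] [369.2255  89.1569] [-0.0926  1.0851]
A blue [352  94   5   4   9] [354.1111  95.5556] [-0.0945  0.9924]
A blue [300 242  30  20 431] [314.8956 252.3364] [0.4677 0.1359]
A blue [348 250  24  30 399] [359.2431 266.3709] [0.5841 0
[... 547 characters left out ...]
  16  28 251] [318.3745 258.3307] [0.4682 0.1317]
B blue [374 262  10   6  25] [378.12 264.28] [0.5626 0.0226]
B blue [401 279  64  54 380] [432.7842 309.3605] [ 0.5482 -0.1567]
B blue [464 334  10   7  21] [468.3333 337.    ] [ 0.5438 -0.2541]
B blue [627 394  13  49 316] [634.7342 411.9146] [ 0.6295 -0.5548]
B blue [599 459  41  21 506] [622.2945 471.9091] [ 0.5033 -0.5912]
B yel [276 186  10   4  28] [280.6429 187.7857] [0.6011 0.4575]
B yel [327 236   5   9  33] [329.0909 239.9091] [0.5497 0.1844]
B yel [312 273  12   5  54] [317.2963 274.963 ] [0.4414 0.1042]
B yel [198 278   3   9  16] [198.6875 282.75  ] [0.213  0.2652]
B yel [423 457  24  23 475] [434.3916 468.4   ] [ 0.2844 -0.383 ]
```

```bash
cat >> h.py <<'E'
from scipy.spatial.transform import Rotation as Ro
YAW=-4.7
def rot(yaw,tilt=0):
    # tilt: deg, toe(-x end) down, about the yawed y axis
    base=np.array([[1,0,0],[0,-1,0],[0,0,-1.]])
    return (Ro.from_euler('z',yaw,degrees=True)*Ro.from_euler('y',-tilt,degrees=True)).as_matrix()@base
def to(p,yaw,tilt=0):
    s=r.sense();R=np.array(s['ee_rot']);Rt=rot(yaw,tilt)
    print('shift',np.round(R.T@(np.array(p)-s['tcp_pos'])*1000,1),'turn',np.round(Ro.from_matrix(R.T@Rt).as_rotvec(),3),'at',np.round(s['tcp_pos'],4),'t',s['time_s'])
E
python3 -c "
from h import *
to([.577,-.179,.25],-4.7)"
```

```text
shift [598.5 542.2  42.4] turn [ 0.001  0.    -0.356] at [0.2649 0.5659 0.2917] t 0.25
```

```bash
python3 -m pendant '[[[38,34,2],[0,0,-0.04]],[[75,68,4],[0,0,-0.08]],[[112,102,8],[0,0,-0.12]],[[149,136,10],[0,0,-0.16]],[[186,170,14],[0,0,-0.2]],[[223,204,16],[0,0,-0.24]],[[260,238,20],[0,0,-0.28]],[[297,272,20],[0,0,-0.32]],[[334,306,20],[0,0,-0.356]],[[370,338,20],[0,0,-0.356]]]'; python3 -c "
from h import *
to([.577,-.179,.25],-4.7)"
```

```text
time_s: 1.25
tcp_pos: [0.4563, 0.1028, 0.2726]
ee_rot: [[0.997, -0.081, 0.001], [-0.081, -0.997, 0.0], [0.001, -0.0, -1.0]]
wrist_force: [1.0, 1.4, 0.5]
gripper_width: 1.002
gripper_force: 0.0
shift [143.  271.1  22.6] turn [-0.    -0.001  0.001] at [0.4563 0.1028 0.2726] t 1.25
```

```bash
python3 -m pendant '[[[18,35,3],[0,0,0]],[[36,70,6],[0,0,0]],[[54,105,9],[0,0,0]],[[72,140,12],[0,0,0]],[[90,175,15],[0,0,0]],[[108,210,18],[0,0,0]],[[126,240,21],[0,0,0]],[[143,271,22],[0,0,0]],[[143,271,22],[0,0,0]],[[143,271,22],[0,0,0]]]'; python3 -c "
from h import *
c=cap('wrist','w1')
print(proj(c,[[.577,-.179,.126],[.609,-.1465,.088]]))"
```

```text
time_s: 2.25
tcp_pos: [0.5762, -0.1777, 0.2495]
ee_rot: [[0.997, -0.083, -0.001], [-0.083, -0.997, 0.0], [-0.001, -0.0, -1.0]]
wrist_force: [0.3, 0.3, -0.6]
gripper_width: 1.005
gripper_force: 0.0
[[319.24063943 266.04138269]
 [260.8410298  198.90719175]]
```

View pics/w1.png

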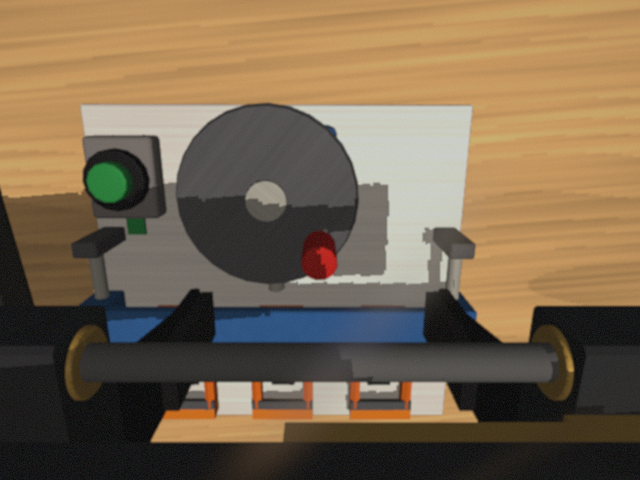

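The wrist view shows the knob top at (319,263), the hub at (266,201) and the button top at (106,183). The plate edges are parallel to the tool.

```bash
python3 -c "
from h import *
np.set_printoptions(precision=4,suppress=True)
c=cap('wrist')
k=onz(c,319.5,263,.126);h=onz(c,266.5,201,.088);print(k,h,np.linalg.norm((k-h)[:2]),'btn',onz(c,107,183,.052))
hsv=cv2.cvtColor(c['frame'],cv2.COLOR_RGB2HSV)
m=cv2.inRange(hsv,(0,0,40),(180,60,110));m[:, :165]=0;m[300:]=0;m[:,362:]=0
P=onz(c,82.5,105,.012),onz(c,471,105,.012);d=P[0]-P[1];print(P,np.linalg.norm(d),np.degrees(np.arctan2(d[1],d[0]))-90)
to([k[0],k[1],.166],-4.7)"
```

```text
[ 0.5785 -0.1785  0.126 ] [ 0.6073 -0.1489  0.088 ] 0.04130638238233933 btn [ 0.6219 -0.0375  0.052 ]
(array([ 0.6755, -0.0119,  0.012 ]), array([ 0.6525, -0.2962,  0.012 ])) 0.2851964042560014 -4.6279798028911046
shift [ 2.7  1.9 84.2] turn [-0.     0.     0.001] at [ 0.576  -0.1765  0.2502] t 2.35
```

```bash
python3 -m pendant '[[[3,2,40],[0,0,0]],[[3,2,84],[0,0,0]],[[3,2,84],[0,0,0]]]' && python3 -m pendant '[[[0,0,0],[0,0,0]],[[0,0,0],[0,0,0]],[[0,0,0],[0,0,0]],[[0,0,0],[0,0,0]],[[0,0,0],[0,0,0]],[[0,0,0],[0,0,0]],[[0,0,0],[0,0,0]],[[0,0,0],[0,0,0]]]' 0
python3 - <<'E'
import numpy as np
for st in (-30,):
    c=129.6; p0=42*np.array([np.cos(np.radians(c)),np.sin(np.radians(c))])
    for i in range(1,13):
        a=np.radians(c+st*i);print(i,np.round(42*np.array([np.cos(a),np.sin(a)])-p0,0).tolist())
E
```

```text
time_s: 2.65
tcp_pos: [0.5752, -0.1776, 0.1608]
ee_rot: [[0.997, -0.081, -0.013], [-0.081, -0.997, 0.002], [-0.013, -0.001, -1.0]]
wrist_force: [-1.0, 0.1, -0.1]
gripper_width: 1.004
gripper_force: 0.0
time_s: 3.45
tcp_pos: [0.5792, -0.1794, 0.1662]
ee_rot: [[0.997, -0.082, -0.0], [-0.082, -0.997, -0.0], [-0.0, 0.0, -1.0]]
wrist_force: [-0.2, 0.1, -0.0]
gripper_width: 0.356
gripper_force: 0.0
1 [20.0, 9.0]
2 [41.0, 7.0]
3 [59.0, -6.0]
4 [68.0, -25.0]
5 [66.0, -47.0]
6 [54.0, -65.0]
7 [34.0, -74.0]
8 [12.0, -72.0]
9 [-6.0, -59.0]
10 [-15.0, -39.0]
11 [-13.0, -18.0]
12 [0.0, 0.0]
```

```bash
python3 -m pendant '[[[0,0,0],[0,0,0]],[[0,0,0],[0,0,0]],[[0,0,0],[0,0,0]],[[0,0,0],[0,0,0]],[[0,0,0],[0,0,0]]]' && python3 -m pendant '[[[10,6,0],[0,0,0]],[[20,9,0],[0,0,0]],[[31,9.5,0],[0,0,0]],[[41,7,0],[0,0,0]],[[51,1.5,0],[0,0,0]],[[59,-6,0],[0,0,0]],[[65,-15,0],[0,0,0]],[[68,-25,0],[0,0,0]],[[68,-25,0],[0,0,0]]]'
```

```text
time_s: 3.95
tcp_pos: [0.5794, -0.1792, 0.1662]
ee_rot: [[0.997, -0.082, 0.0], [-0.082, -0.997, 0.0], [0.0, -0.0, -1.0]]
wrist_force: [0.3, 1.5, -0.6]
gripper_width: 0.219
gripper_force: 30.0
time_s: 4.85
tcp_pos: [0.6491, -0.1591, 0.1661]
ee_rot: [[0.997, -0.081, -0.002], [-0.081, -0.997, -0.0], [-0.002, 0.0, -1.0]]
wrist_force: [-4.3, 1.7, 3.4]
gripper_width: 0.22
gripper_force: 30.0
```

```bash
python3 -m pendant '[[[0.4,-11,0],[0,0,0]],[[-2,-22,0],[0,0,0]],[[-7,-31,0],[0,0,0]],[[-14,-40,0],[0,0,0]],[[-24,-45,0],[0,0,0]],[[-34,-49,0],[0,0,0]],[[-45,-49,0],[0,0,0]],[[-56,-47,0],[0,0,0]],[[-56,-47,0],[0,0,0]]]'; python3 -c "
from h import *
cap('side','s1');im=cv2.imread('pics/s1.png')[240:390,320:520];cv2.imwrite('pics/s1c.png',cv2.resize(im,None,fx=4,fy=4,interpolation=cv2.INTER_CUBIC))"
```

```text
time_s: 5.75
tcp_pos: [0.5951, -0.1087, 0.1662]
ee_rot: [[0.997, -0.082, -0.002], [-0.082, -0.997, 0.0], [-0.002, -0.0, -1.0]]
wrist_force: [-0.8, -0.3, -1.4]
gripper_width: 0.221
gripper_force: 30.0
```

View pics/s1c.png

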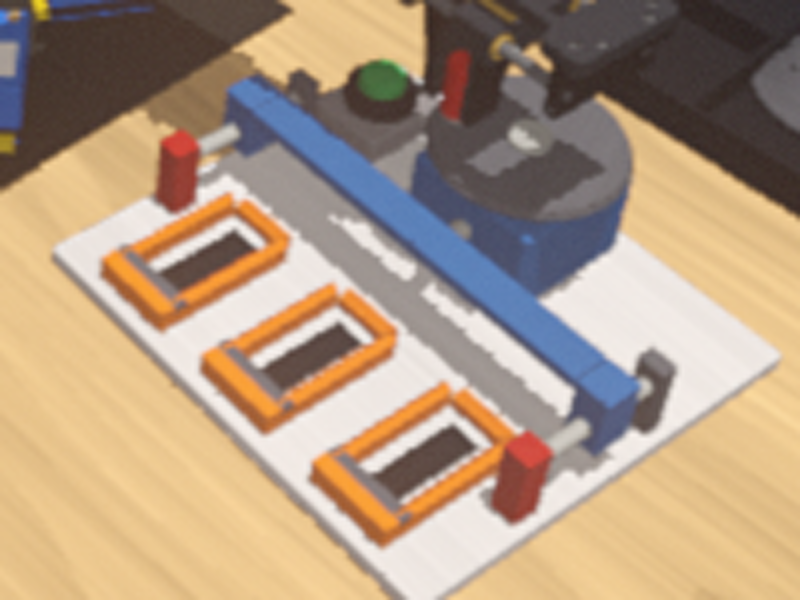

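The bridge moved back; the leg-to-post gap has grown. I'll check what travel remains by measuring the bridge's front top edge.

```bash
cat >> h.py <<'E'
HUB=np.array([.6075,-.148])
cy_,sy_=np.cos(np.radians(YAW)),np.sin(np.radians(YAW))
CR=np.array([[cy_,-sy_],[sy_,cy_]])
MID=HUB-CR@[.150,0]
def cr(x,y,z): return np.r_[MID+CR@[x,y],z]
def incr(p): return np.r_[CR.T@(p[:2]-MID),p[2]]
E
python3 - <<'E'
from h import *
c=cap('side')
for t in (0,.012,.024): print(t,((proj(c,[cr(.061-t,y,.071) for y in(-.05,.05)])-[320,240])*4).round(0).tolist())
print('corners',((proj(c,[cr(-.063,.145,.012),cr(.207,-.145,.012)])-[320,240])*4).round(0).tolist(),'MID',MID)
hsv=cv2.cvtColor(c['frame'],cv2.COLOR_RGB2HSV)
for x in (400,420,430,440):
    print(x,[(y,hsv[y,x].tolist()) for y in range(270,325,3)])
E
```

```text
0 [[472.0, 286.0], [337.0, 175.0]]
0.012 [[456.0, 296.0], [321.0, 184.0]]
0.024 [[439.0, 306.0], [305.0, 193.0]]
corners [[47.0, 245.0], [780.0, 349.0]] MID [ 0.45800439 -0.13570922]
400 [(270, [144, 27, 96]), (273, [108, 129, 184]), (276, [108, 126, 182]), (279, [108, 128, 184]), (282, [111, 107, 145]), (285, [4, 14, 146]), (288, [9, 23, 156]), (291, [10, 19, 157]), (294, [12, 21, 159]), (297, [12, 21, 159]), (300, [12, 21, 158]), (303, [7, 18, 183]), (306, [11, 12, 239]), (309, [14, 12, 237]), (312, [12, 152, 238]), (315, [13, 183, 210]), (318, [10, 65, 209]), (321, [14, 12, 237]), (324, [8, 68, 90])]
420 [(270, [2, 34, 97]), (273, [8, 36, 107]), (276, [8, 25, 121]), (279, [10, 20, 153]), (282, [13, 20, 154]), (285, [9, 23, 158]), (288, [108, 127, 186]), (291, [108, 128, 183]), (294, [108, 125, 185]), (297, [108, 130, 185]), (300, [117, 63, 109]), (303, [13, 19, 159]), (306, [11, 12, 237]), (309, [13, 15, 202]), (312, [10, 19, 158]), (315, [10, 19, 158]), (318, [8, 20, 155]), (321, [14, 13, 219]), (324, [9, 11, 238])]
430 [(270, [0, 30, 86]), (273, [0, 30, 86]), (276, [3, 33, 86]), (279, [0, 33, 86]), (282, [170, 28, 83]), (285, [118, 66, 101]), (288, [116, 75, 105]), (291, [116, 71, 104]), (294, [113, 91, 120]), (297, [108, 129, 186]), (300, [108, 127, 186]), (303, [108, 127, 186]), (306, [109, 125, 177]), (309, [119, 48, 112]), (312, [8, 18, 167]), (315, [12, 11, 238]), (318, [11, 14, 202]), (321, [9, 21, 158]), (324, [10, 19, 159])]
440 [(270, [3, 33, 77]), (273, [177, 27, 84]), (276, [3, 35, 88]), (279, [170, 12, 127]), (282, [171, 15, 117]), (285, [0, 27, 86]), (288, [0, 29, 88]), (291, [131, 32, 89]), (294, [115, 77, 106]), (297, [114, 75, 105]), (300, [117, 75, 106]), (303, [110, 115, 146]), (306, [108, 127, 186]), (309, [108, 127, 187]), (312, [108, 126, 186]), (315, [110, 114, 155]), (318, [168, 7, 180]), (321, [12, 11, 240]), (324, [14, 12, 237])]
```

```bash
python3 -m pendant '[[[-5,3,0],[0,0,0]],[[-10,5,0],[0,0,0]],[[-14,9,0],[0,0,0]],[[-18,13,0],[0,0,0]],[[-18,13,0],[0,0,0]]]'; python3 -m pendant '[[[-3,4,0],[0,0,0]],[[-6,9,0],[0,0,0]],[[-6,9,0],[0,0,0]]]'
```

```text
time_s: 6.35
tcp_pos: [0.577, -0.1206, 0.1662]
ee_rot: [[0.997, -0.082, -0.002], [-0.082, -0.997, -0.0], [-0.002, 0.0, -1.0]]
wrist_force: [-2.4, 0.7, 0.1]
gripper_width: 0.217
gripper_force: 30.0
time_s: 6.65
tcp_pos: [0.5708, -0.1295, 0.1662]
ee_rot: [[0.997, -0.082, -0.001], [-0.082, -0.997, -0.001], [-0.001, 0.001, -1.0]]
wrist_force: [-1.7, 0.4, -0.8]
gripper_width: 0.223
gripper_force: 30.0
```

```bash
python3 -m pendant '[[[-2,5,0],[0,0,0]],[[-3,10.5,0],[0,0,0]],[[-3,10.5,0],[0,0,0]]]';python3 -m pendant '[[[0,5,0],[0,0,0]],[[-0.5,11,0],[0,0,0]],[[-0.5,11,0],[0,0,0]]]'
```

```text
time_s: 6.95
tcp_pos: [0.5672, -0.1397, 0.1662]
ee_rot: [[0.997, -0.082, -0.001], [-0.082, -0.997, -0.001], [-0.001, 0.001, -1.0]]
wrist_force: [-1.2, -0.5, -1.1]
gripper_width: 0.222
gripper_force: 30.0
time_s: 7.25
tcp_pos: [0.5662, -0.149, 0.1662]
ee_rot: [[0.997, -0.083, 0.001], [-0.083, -0.997, 0.002], [0.0, -0.002, -1.0]]
wrist_force: [-1.4, 7.9, 0.1]
gripper_width: 0.223
gripper_force: 30.0
```

```bash
python3 -m pendant '[[[0,3,0],[0,0,0]],[[0,3,0],[0,0,0]],[[0,3,0],[0,0,0]],[[0,3,0],[0,0,0]]]'
```

```text
time_s: 7.65
tcp_pos: [0.5662, -0.1507, 0.1662]
ee_rot: [[0.997, -0.082, 0.001], [-0.082, -0.997, 0.003], [0.001, -0.003, -1.0]]
wrist_force: [-1.5, 11.3, 1.2]
gripper_width: 0.224
gripper_force: 30.0
```

```bash
python3 -m pendant '[[[0,-3,0],[0,0,0]],[[0,-3,0],[0,0,0]],[[0,-3,0],[0,0,0]],[[0,-3,0],[0,0,0]],[[0,-3,-40],[0,0,0]],[[0,-3,-80],[0,0,0]],[[0,-3,-120],[0,0,0]]]' 0.7; python3 -c "
from h import *
to([.50,.14,.29],-4.7)"
```

```text
time_s: 8.35
tcp_pos: [0.5661, -0.1503, 0.2879]
ee_rot: [[0.997, -0.082, 0.0], [-0.082, -0.997, -0.001], [0.0, 0.001, -1.0]]
wrist_force: [0.1, 0.2, -0.4]
gripper_width: 0.687
gripper_force: 0.0
shift [ -89.7 -283.9   -2.4] turn [ 0.001 -0.    -0.   ] at [ 0.5661 -0.1503  0.2879] t 8.35
```

```bash
python3 -m pendant '[[[-15,-47,0],[0,0,0]],[[-30,-95,0],[0,0,0]],[[-45,-142,0],[0,0,0]],[[-60,-190,0],[0,0,0]],[[-75,-237,0],[0,0,0]],[[-90,-284,0],[0,0,0]],[[-90,-284,0],[0,0,0]],[[-90,-284,0],[0,0,0]]]'; python3 -c "
from h import *
c=cap('wrist','w2')
print(proj(c,[[.468,.134,.048],[.584,.165,.048]]))
hsv=cv2.cvtColor(c['frame'],cv2.COLOR_RGB2HSV)
for nm,lo,hi in (('blue',(100,120,60),(125,255,255)),('yel',(22,150,90),(33,255,255)),('white',(0,0,190),(180,40,255))):
    m=cv2.inRange(hsv,lo,hi);k,_,st,ce=cv2.connectedComponentsWithStats(m)
    for i in range(1,k):
        if st[i,4]>80: print(nm,st[i],ce[i].round(1))
"
```

```text
time_s: 9.15
tcp_pos: [0.4996, 0.1415, 0.2865]
ee_rot: [[0.997, -0.079, 0.001], [-0.079, -0.997, -0.0], [0.001, -0.0, -1.0]]
wrist_force: [-0.9, 0.4, 0.4]
gripper_width: 0.698
gripper_force: 0.0
[[329.77802545 256.45855875]
 [276.77424837 110.61125524]]
blue [ 240   55   79  109 2898] [281.6 105. ]
blue [ 514  133  126   34 4118] [577.5 149.5]
blue [ 289  205   89   90 2680] [330.8 245.7]
yel [247 150  31  18 151] [261.8 158.4]
white [487   0  33  96 959] [498.   58.1]
white [ 524    0  116  132 5426] [577.4  91.5]
white [ 251   98   45   51 1348] [272.6 123.4]
white [499 108  14  23 232] [505.5 119.1]
white [483 110   7  21 112] [486.2 119.7]
white [475 161   9  45 217] [478.9 182.4]
white [491 163  14  40 403] [497.3 183. ]
white [ 515  167  125  129 4627] [585.7 214.6]
white [507 169   9  42 148] [511.4 189.5]
white [521 191  44  80 964] [546.8 231.1]
white [ 465  224   43   71 2344] [485.  261.9]
white [618 263  22   9 168] [628.4 266.7]
white [338 273  18  11  94] [346.9 277.6]
```

View pics/w2.png

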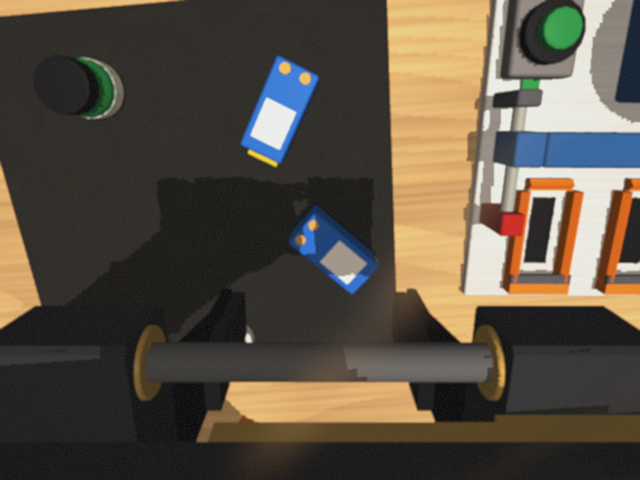

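The picture shows both blue blocks with yellow toes: block 2 around (280,110), with its toe at (262,158), and block 1 around (333,250). The left bay is at (543,235). No orange look-alike is in view.

Run:
```python
from h import *
np.set_printoptions(precision=4,suppress=True)
c=cap('wrist')
def blk(px,name):
    q=np.array([onz(c,*p,.048) for p in px])[:,:2]  # order: rearL? a,b = terminal end; c,d = toe end
    r_=(q[0]+q[1])/2;f=(q[2]+q[3])/2;d=r_-f
    print(name,'ctr',q.mean(0),'len',np.linalg.norm(d),'wid',np.linalg.norm(q[0]-q[1]),np.linalg.norm(q[2]-q[3]),'yaw',np.degrees(np.arctan2(d[1],d[0])))
blk([(281,56),(319,74),(279,163),(241,146)],'b2')
blk([(316,206),(289,240),(377,262),(352,293)],'b1')
print('left bay lip edge proj',proj(c,[cr(-.0365,.085,.0275),cr(-.0365,.085+.0182,.0275),cr(.0368,.085-.0182,.0235),cr(.0368,.085+.0182,.0235)]))
cv2.imwrite('pics/w2c.png',cv2.resize(c['frame'][150:310,460:640,::-1],None,fx=3.7,fy=3.7,interpolation=cv2.INTER_CUBIC))
```

```text
b2 ctr [0.5837 0.1618] len 0.07033186372369096 wid 0.029647335379338922 0.031056636386142214 yaw -30.868830893312698
b1 ctr [0.4725 0.1293] len 0.0685543109895375 wid 0.03526328179431556 0.0337154580246917 yaw 43.06020009685902
left bay lip edge proj [[538.7758 276.2554]
 [517.9899 276.2173]
 [571.0826 192.3462]
 [527.5535 192.26  ]]
```

View pics/w2c.png

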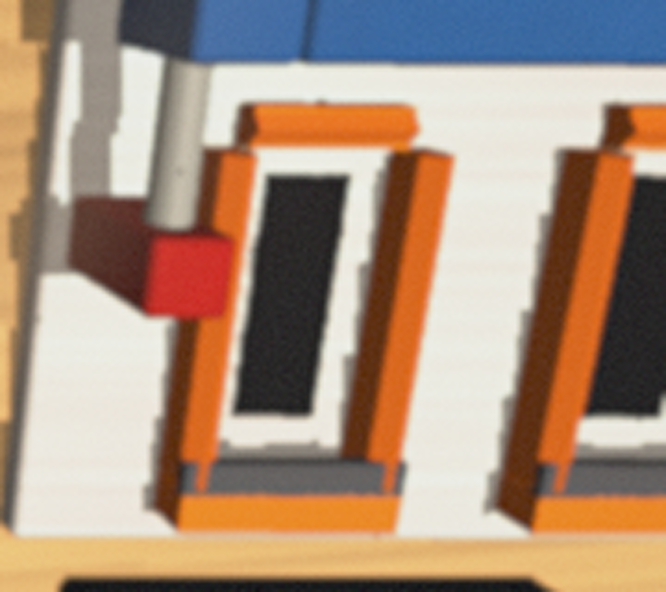

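```bash
python3 -c "
from h import *
to([.472,.1295,.092],43)
print(r.sense()['joints'])"
```

```text
shift [-26.9  12.6 194.3] turn [ 0.    -0.    -0.833] at [0.4999 0.1399 0.2863] t 9.25
[ 3.35731882e+01  1.19864094e+01 -1.48100343e+01  1.66998376e-02
 -6.32019125e+01  5.16725992e+01]
```

```bash
python3 -m pendant '[[[-5,2,20],[0,0,-0.14]],[[-10,5,40],[0,0,-0.28]],[[-15,7,60],[0,0,-0.42]],[[-20,10,80],[0,0,-0.56]],[[-25,12,100],[0,0,-0.7]],[[-27,12.5,120],[0,0,-0.833]],[[-27,12.5,120],[0,0,-0.833]],[[-27,12.5,120],[0,0,-0.833]]]'; python3 -c "
from h import *
to([.472,.1295,.092],43)
c=cap('wrist','w3')"
```

```text
time_s: 10.05
tcp_pos: [0.4725, 0.1295, 0.1666]
ee_rot: [[0.734, 0.679, 0.0], [0.679, -0.734, -0.0], [0.0, 0.001, -1.0]]
wrist_force: [-0.1, -0.5, 0.2]
gripper_width: 0.701
gripper_force: 0.0
shift [-0.4 -0.3 74.6] turn [ 0.001 -0.    -0.004] at [0.4725 0.1295 0.1666] t 10.05
```

View pics/w3.png

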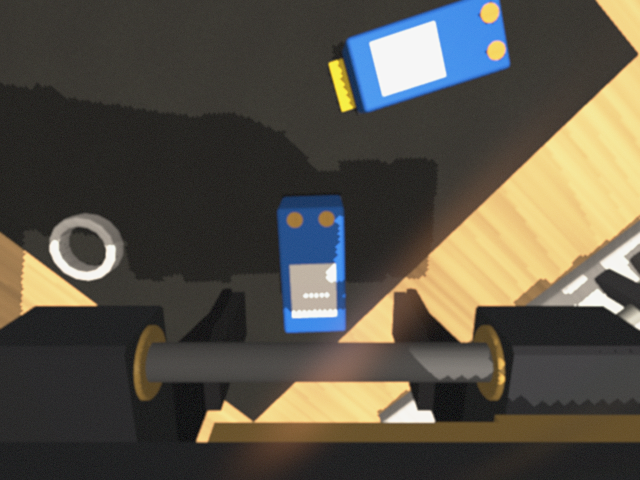

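The block sits between the fingers and is in line with them: top corners (280,210), (343,208), (285,331), (345,331).

```bash
python3 -c "
from h import *
c=cap('wrist');q=np.array([onz(c,*p,.048)[:2] for p in [(279,209),(343,208),(285,331),(345,331)]])
d=(q[0]+q[1]-q[2]-q[3])/2;ctr=q.mean(0);print(ctr,np.linalg.norm(d),np.linalg.norm(q[0]-q[1]),np.degrees(np.arctan2(d[1],d[0])))
to([ctr[0],ctr[1],.092],43)
A=cap('scene');B=cap('side')
for p,q in (((150+523/4,220+205/4),(320+180/4,210+262/4)),((150+137/4,220+415/4),(320+527/4,210+568/4))):
    o1,d1=ray(A,*p);o2,d2=ray(B,*q);s=np.linalg.lstsq(np.array([d1,-d2]).T,o2-o1,rcond=None)[0];print('post',incr((o1+s[0]*d1+o2+s[1]*d2)/2))
"
```

```text
[0.47009661 0.1310789 ] 0.06832932284035419 0.03221145579606831 44.462454647934024
shift [-1.6 -2.5 75.4] turn [ 0.001 -0.002 -0.002] at [0.4728 0.1303 0.1674] t 10.15
post [0.01851892 0.13145394 0.05771904]
post [ 0.01642653 -0.13049483  0.05792325]
```

```bash
python3 -m pendant '[[[-2.5,-2,25],[0,0,0]],[[-2.5,-2,50],[0,0,0]],[[-2.5,-2,75],[0,0,-0.01]],[[-2.5,-2,75],[0,0,-0.01]],[[-2.5,-2,75],[0,0,-0.01]]]' && python3 -m pendant '[[[0,0,0],[0,0,0]],[[0,0,0],[0,0,0]],[[0,0,0],[0,0,0]],[[0,0,0],[0,0,0]],[[0,0,0],[0,0,0]],[[0,0,0],[0,0,0]]]' 0; python3 -c "
from h import *
p=cr(0,0,.2);print(p);to(p,-4.7)"
```

```text
time_s: 10.75
tcp_pos: [0.4691, 0.1305, 0.0919]
ee_rot: [[0.724, 0.69, 0.001], [0.69, -0.724, 0.0], [0.0, 0.0, -1.0]]
wrist_force: [0.2, -0.1, 1.0]
gripper_width: 0.7
gripper_force: 0.0
time_s: 11.35
tcp_pos: [0.4687, 0.1304, 0.0918]
ee_rot: [[0.724, 0.69, 0.001], [0.69, -0.724, 0.0], [0.001, 0.0, -1.0]]
wrist_force: [-1.0, 0.5, 4.4]
gripper_width: 0.385
gripper_force: 29.9
[ 0.45800439 -0.13570922  0.2       ]
shift [-191.3  185.3 -108.3] turn [-0.    -0.001  0.843] at [0.4687 0.1304 0.0918] t 11.35
```

```bash
python3 -m pendant '[[[0,0,-40],[0,0,0]],[[-10,10,-80],[0,0,0.1]],[[-35,34,-100],[0,0,0.24]],[[-65,63,-108],[0,0,0.38]],[[-95,92,-108],[0,0,0.52]],[[-125,121,-108],[0,0,0.66]],[[-155,150,-108],[0,0,0.8]],[[-180,175,-108],[0,0,0.843]],[[-191,185,-108],[0,0,0.843]],[[-191,185,-108],[0,0,0.843]]]'; python3 -c "
from h import *
c=cap('wrist','w4');to(cr(0,0,.2),-4.7);print(r.sense()['gripper_width'],proj(c,[cr(-.0365,0,.0275),cr(.0368,0,.0235)]))"
```

```text
time_s: 12.35
tcp_pos: [0.4567, -0.1371, 0.1982]
ee_rot: [[0.996, -0.086, -0.002], [-0.086, -0.996, 0.0], [-0.002, -0.0, -1.0]]
wrist_force: [-0.6, -0.3, -3.1]
gripper_width: 0.386
gripper_force: 29.9
shift [ 1.  -0.5 -1.7] turn [-0.     0.002 -0.002] at [ 0.457  -0.1361  0.1983] t 12.4
0.38841118160666716 [[315.11039825 293.60610729]
 [314.5947614  182.34435393]]
```

View pics/w4.png

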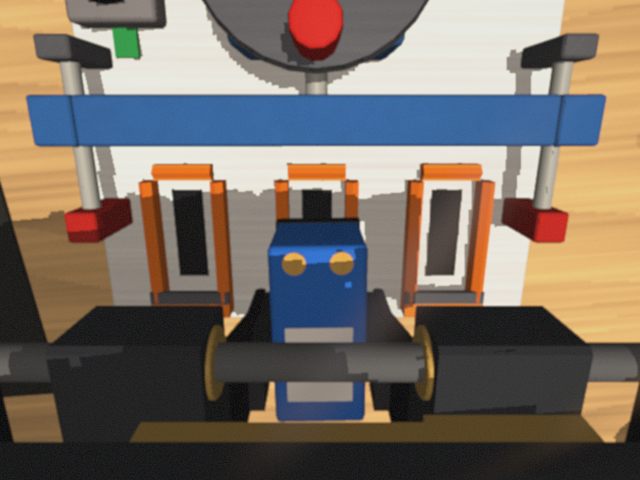

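The wrist view shows the block held straight, its rear top edge at row 246, columns 271–366. The rear walls are at (183,171), (317,171) and (450,171), and the side lips' rear edge is at row 293, so I'll measure block and bay in the same view.

Run:
```python
from h import *
np.set_printoptions(precision=4,suppress=True)
c=cap('wrist')
s=r.sense();T=s['tcp_pos'];print('tcp in cradle',incr(T))
g=cv2.cvtColor(c['frame'],cv2.COLOR_RGB2HSV)
m=cv2.inRange(g,(5,150,90),(18,255,255))
k,_,st,ce=cv2.connectedComponentsWithStats(m)
print([(st[i].tolist()) for i in range(1,k) if st[i,4]>100])
bl=cv2.inRange(g,(100,100,50),(125,255,255))
for row in (235,250,256):
    x=np.where(bl[row,250:400])[0]+250;print(row,x.min(),x.max())
print(g[215:252:2,310].tolist())
for nm,p,z in (('block rear top',(318.5,246),T[2]-.0438),('rearL',(183,179.5),.0215),('rearM',(317,179.5),.0215),('rearR',(450.5,179.5),.0215),('lipL',(190.5,292.5),.0275),('lipR',(446,292.5),.0275)):
    print(nm,incr(onz(c,*p,z)))
```

```text
tcp in cradle [-0.0008  0.0002  0.1985]
[[141, 165, 73, 141, 2903], [290, 165, 70, 53, 1293], [423, 165, 60, 17, 894], [212, 181, 22, 122, 1629], [277, 181, 13, 38, 459], [407, 181, 18, 113, 1194], [467, 182, 29, 121, 1631], [284, 254, 20, 20, 250], [331, 256, 21, 17, 180], [221, 295, 13, 23, 145], [405, 305, 12, 13, 140]]
235 275 360
250 268 366
256 268 366
[[0, 27, 28], [84, 58, 22], [0, 11, 24], [124, 64, 28], [111, 140, 71], [108, 183, 85], [106, 205, 81], [109, 181, 83], [108, 177, 82], [108, 176, 87], [108, 176, 87], [109, 172, 83], [109, 161, 87], [108, 189, 85], [109, 184, 86], [107, 192, 114], [108, 197, 167], [108, 188, 193], [108, 187, 203]]
block rear top [ 0.0352 -0.0015  0.1547]
rearL [0.0386 0.0837 0.0215]
rearM [ 0.0385 -0.0004  0.0215]
rearR [ 0.0384 -0.0842  0.0215]
lipL [-0.0354  0.0836  0.0275]
lipR [-0.0356 -0.0859  0.0275]
```

```bash
cat >> h.py <<'E'
def bt(X0,Z0,th,y,bx=1.2,dx=42,dz=88.8):
    t=np.radians(th);X=X0+dx*np.cos(t)-dz*np.sin(t)+bx;Z=12+Z0+dx*np.sin(t)+dz*np.cos(t)
    p=cr(X/1e3,y/1e3,Z/1e3);to(p,YAW,th)
E
python3 -c "
from h import *
bt(-32,25,20,.6)"
```

```text
shift [-20.8  -0.4  63.8] turn [-0.     0.351 -0.001] at [ 0.4572 -0.1355  0.1985] t 12.45
```

```bash
python3 -m pendant '[[[-7,0,15],[0,0.12,0]],[[-14,0,30],[0,0.24,0]],[[-21,0,45],[0,0.35,0]],[[-21,0,55],[0,0.35,0]],[[-21,0,64],[0,0.35,0]],[[-21,0,64],[0,0.35,0]],[[-21,0,64],[0,0.35,0]]]';  python3 -c "
from h import *
c=cap('wrist','w5');bt(-32,4,20,.6)"
```

```text
time_s: 13.15
tcp_pos: [0.439, -0.1355, 0.1405]
ee_rot: [[0.939, -0.078, 0.336], [-0.076, -0.997, -0.02], [0.337, -0.007, -0.942]]
wrist_force: [-0.0, 1.1, -3.5]
gripper_width: 0.388
gripper_force: 29.9
shift [-11.7  -1.9  24.3] turn [-0.007  0.005  0.001] at [ 0.439  -0.1356  0.1406] t 13.2
```

View pics/w5.png

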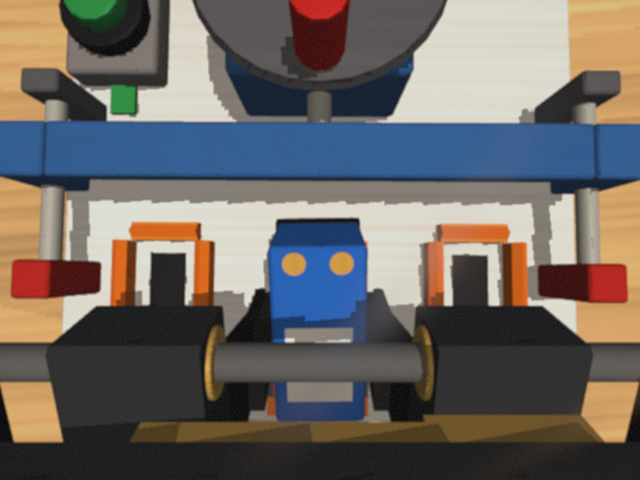

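The block is tilted with its toe low over the middle bay. The outer rear walls are at (166,231) and (474,232) and the block axis is near column 318, so I'll correct the small roll first.

```bash
python3 -m pendant '[[[-11,-1.5,0],[-0.007,0.005,0.001]],[[-11,-1.5,0],[-0.007,0.005,0.001]],[[-11,-1.5,0],[-0.007,0.005,0.001]]]' >/dev/null
python3 - <<'E'
from h import *
np.set_printoptions(precision=4,suppress=True)
c=cap('wrist');s=r.sense();T=np.array(s['tcp_pos']);R=np.array(s['ee_rot'])
g=cv2.cvtColor(c['frame'],cv2.COLOR_RGB2HSV)
bl=cv2.inRange(g,(100,100,50),(125,255,255))
for row in (250,262,280):
    x=np.where(bl[row,250:400])[0]+250;print(row,x.min(),x.max())
    o,d=ray(c,(x.min()+x.max()+1)/2,row) # intersect with plane 43.8 ahead of TCP
    n=R[:,2];t=((T+n*.0438-o)@n)/(d@n);q=R.T@(o+t*d-T);print(' block in tool',q)
m=cv2.inRange(g,(5,150,90),(18,255,255));k,_,st,ce=cv2.connectedComponentsWithStats(m)
print([(st[i].tolist()) for i in range(1,k) if st[i,4]>100])
# rear wall centres by columns of orange in the upper rows
for lo,hi in ((60,250),(400,580)):
    sub=m[:300,lo:hi];rows=np.where(sub.any(1))[0];r0=rows.min()+6
    x=np.where(sub[r0])[0]+lo;print('wall row',r0,x.min(),x.max(),incr(onz(c,(x.min()+x.max()+1)/2,r0,.022)))
print('tcp',incr(T));bt(-32,4,20,.6)
E
```

```text
250 269 366
 block in tool [0.0344 0.0007 0.0438]
262 269 365
 block in tool [0.0302 0.0005 0.0438]
280 269 365
 block in tool [0.0237 0.0006 0.0438]
[[128, 206, 83, 100, 2589], [283, 206, 65, 13, 842], [423, 207, 82, 99, 2279], [109, 222, 24, 85, 1719], [267, 223, 10, 24, 127], [505, 224, 18, 83, 1307], [583, 242, 38, 38, 101], [331, 253, 21, 21, 318], [283, 254, 22, 20, 310]]
wall row 212 128 196 [0.043  0.0825 0.022 ]
wall row 213 437 503 [ 0.0428 -0.0859  0.022 ]
tcp [-0.0283 -0.0031  0.1417]
shift [-3.1 -3.5 28.5] turn [-0.007  0.007 -0.001] at [ 0.4295 -0.1365  0.1417] t 13.55
```

```bash
python3 -c "
from h import *
s=r.sense();print(s['wrist_force'],s['moment'],s['joints'],s['joint_velocities'])
bt(-32,4,20,.6)"; python3 -m pendant '[[[0,0,0],[0,0,0]],[[0,0,0],[0,0,0]],[[0,0,0],[0,0,0]]]';python3 -c "
from h import *
bt(-32,4,20,.6)"
```

```text
[ 0.2860567  -0.13364706 -2.50943025] [0.08031901 0.91041643 0.01740867] [  3.72926682  10.56174907 -51.13292357  15.42937001  -9.18830808
  66.77203995] [-0.09497813  0.39215933  0.31488684  0.00670575  0.1006082  -0.04199077]
shift [-3.1 -3.5 28.5] turn [-0.007  0.007 -0.001] at [ 0.4295 -0.1365  0.1417] t 13.55
time_s: 13.85
tcp_pos: [0.4296, -0.1365, 0.1413]
ee_rot: [[0.939, -0.081, 0.334], [-0.078, -0.997, -0.021], [0.334, -0.006, -0.942]]
wrist_force: [0.5, -0.5, -3.5]
gripper_width: 0.385
gripper_force: 29.9
shift [-3.  -3.5 28.2] turn [-0.007  0.008 -0.001] at [ 0.4296 -0.1365  0.1413] t 13.85
```

Joint 5 is at its limit (-9.19°), so the pose isn't fully reached. By the geometry, a 14° tilt is enough for the toe to enter: the rear bottom edge sits 19 mm up, clear of the 11.5 mm wall. I'll use 14°.

```bash
python3 -c "
from h import *
bt(-33,20,14,.6)"
```

```text
shift [10.5 -3.6 17.5] turn [-0.007 -0.097 -0.001] at [ 0.4296 -0.1365  0.1413] t 13.85
```

```bash
python3 -m pendant '[[[10.5,-3.6,6],[-0.007,-0.097,0]],[[10.5,-3.6,10],[-0.007,-0.097,0]],[[10.5,-3.6,10],[-0.007,-0.097,0]],[[10.5,-3.6,10],[-0.007,-0.097,0]]]' >/dev/null;python3 -c "
from h import *
bt(-33,20,14,.6);print(r.sense()['joints'][4])"
```

```text
shift [ 2.2 -0.4  7.2] turn [ 0.001  0.001 -0.001] at [ 0.4417 -0.1342  0.1347] t 14.25
-18.851526375826705
```

```bash
cat > lat.py <<'E'
from h import *
np.set_printoptions(precision=4,suppress=True)
def lat(z=.0225):
    c=cap('wrist');s=r.sense();T=np.array(s['tcp_pos']);R=np.array(s['ee_rot'])
    g=cv2.cvtColor(c['frame'],cv2.COLOR_RGB2HSV)
    bl=cv2.inRange(g,(100,100,50),(125,255,255))
    for row in (255,280):
        x=np.where(bl[row,250:400])[0]+250
        o,d=ray(c,(x.min()+x.max()+1)/2,row);n=R[:,2];t=((T+n*.0438-o)@n)/(d@n);q=o+t*d;print(' block in tool',R.T@(q-T),'in cradle',incr(q))
    m=cv2.inRange(g,(5,150,90),(18,255,255))
    k,_,st,ce=cv2.connectedComponentsWithStats(m[:300])
    print([st[i].tolist() for i in range(1,k) if st[i,4]>100])
    print('tcp',incr(T),'F',s['wrist_force']); return c
E
python3 -m pendant '[[[2,-0.4,7],[0,0,0]],[[2,-0.4,7],[0,0,0]],[[2,-0.4,7],[0,0,0]]]' >/dev/null
python3 - <<'E'
from lat import *
c=lat();cv2.imwrite('pics/w6.png',c['frame'][:,:,::-1]);bt(-33,4,14,.6)
E
```

```text
block in tool [0.0328 0.0006 0.0438] in cradle [0.0306 0.0002 0.0944]
 block in tool [0.0239 0.001  0.0438] in cradle [ 0.0219 -0.0001  0.0922]
[[116, 212, 92, 88, 2568], [286, 213, 70, 6, 415], [452, 213, 74, 19, 1300], [98, 232, 26, 68, 1373], [362, 233, 11, 58, 296], [434, 233, 20, 67, 987], [525, 234, 19, 66, 1130], [331, 253, 21, 21, 323], [283, 254, 21, 21, 312]]
tcp [-0.0118  0.0008  0.129 ] F [-0.0691 -0.5975 -2.1821]
shift [-4.7  0.2 16. ] turn [ 0.     0.001 -0.   ] at [ 0.4463 -0.1339  0.129 ] t 14.6
```

View pics/w6.png

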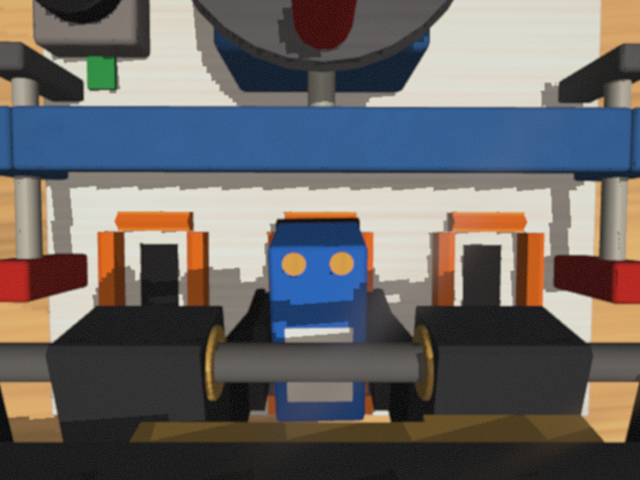

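Run:
```python
from h import *
c=cap('wrist')
for u in (155,321,487): print(incr(onz(c,u,221,.0225)).round(4))
bt(-33,4,14,.6)
```

```text
[0.0428 0.0819 0.0225]
[ 0.0429 -0.0013  0.0225]
[ 0.043  -0.0845  0.0225]
shift [-4.9  0.3 16.1] turn [ 0.     0.    -0.001] at [ 0.4464 -0.1339  0.1291] t 14.65
```

```bash
python3 -m pendant '[[[-5,1.1,6],[0,0,0]],[[-5,1.1,11],[0,0,0]],[[-5,1.1,16],[0,0,0]],[[-5,1.1,16],[0,0,0]],[[-5,1.1,16],[0,0,0]]]'; python3 -c "
from h import *
bt(-33,1,14,-.2)"
```

```text
time_s: 15.15
tcp_pos: [0.4455, -0.1348, 0.1121]
ee_rot: [[0.967, -0.082, 0.24], [-0.08, -0.997, -0.02], [0.241, 0.0, -0.971]]
wrist_force: [0.5, 0.8, -2.5]
gripper_width: 0.387
gripper_force: 29.9
shift [-0.7  0.   2.7] turn [ 0.     0.001 -0.   ] at [ 0.4455 -0.1348  0.1121] t 15.15
```

```bash
python3 -m pendant '[[[-0.4,0,1.5],[0,0,0]],[[-0.7,0,3],[0,0,0]],[[-0.7,0,3],[0,0,0]]]'|grep -E "tcp_pos|wrist"; python3 -m pendant '[[[-0.2,0,1],[0,0,0]],[[-0.5,0,2],[0,0,0]],[[-0.5,0,2],[0,0,0]]]'|grep -E "tcp_pos|wrist"
```

```text
tcp_pos: [0.4455, -0.1348, 0.1092]
wrist_force: [-0.7, -0.2, -2.9]
tcp_pos: [0.446, -0.1348, 0.1076]
wrist_force: [-0.6, 0.6, 1.2]
```

```bash
python3 -m pendant '[[[0.2,0,-1],[0,0,0]],[[-2.7,0,-1.7],[0,0,0]],[[-5.6,0,-2.4],[0,0,0]],[[-5.6,0,-2.4],[0,0,0]]]'|grep -E "tcp_pos|wrist"; python3 -m pendant '[[[-1,0,-0.25],[0,0,0]],[[-2,0,-0.5],[0,0,0]],[[-2,0,-0.5],[0,0,0]]]'|grep -E "tcp_pos|wrist"; python3 -c "
from h import *
bt(-41,1,14,-.2)"
```

```text
tcp_pos: [0.4386, -0.1344, 0.108]
wrist_force: [0.6, -0.8, -1.5]
tcp_pos: [0.4374, -0.1342, 0.1082]
wrist_force: [0.6, -0.7, -2.6]
shift [ 0.4  0.1 -1.1] turn [ 0.  0. -0.] at [ 0.4374 -0.1342  0.1082] t 16.45
```

```bash
python3 -m pendant '[[[-1,0,-0.25],[0,0,0]],[[-1,0,-0.25],[0,0,0]]]'|grep -E "tcp_pos|wrist"; python3 -m pendant '[[[-1,0,-0.25],[0,0,0]],[[-1,0,-0.25],[0,0,0]]]'|grep -E "tcp_pos|wrist"
```

```text
tcp_pos: [0.437, -0.134, 0.1085]
wrist_force: [2.2, -1.0, -3.0]
tcp_pos: [0.4367, -0.1338, 0.1088]
wrist_force: [2.7, -0.4, -3.1]
```

```bash
python3 -c "
from h import *
for a in ((-40.6,.7,12),(-41.2,.7,9),(-42,.7,5),(-42.6,.5,0)): bt(*a,-.2,bx=2.0)"
```

```text
shift [5.1 0.3 1.8] turn [-0.    -0.038 -0.   ] at [ 0.4367 -0.1338  0.1088] t 16.85
shift [9.1 0.3 4.1] turn [-0.   -0.09 -0.  ] at [ 0.4367 -0.1338  0.1088] t 16.85
shift [14.1  0.3  7.6] turn [-0.   -0.16 -0.  ] at [ 0.4367 -0.1338  0.1088] t 16.85
shift [20.3  0.3 12.8] turn [-0.    -0.247  0.   ] at [ 0.4367 -0.1338  0.1088] t 16.85
```

```bash
python3 -m pendant '[[[5.5,0.3,1.8],[0,-0.038,0]],[[7.5,0.3,3],[0,-0.065,0]],[[9.5,0.3,4.1],[0,-0.09,0]],[[12,0.3,5.9],[0,-0.125,0]],[[14.5,0.3,7.6],[0,-0.16,0]],[[14.5,0.3,7.6],[0,-0.16,0]],[[14.5,0.3,7.6],[0,-0.16,0]]]'|grep -E "tcp_pos|wrist|ee_rot"; python3 -c "
from h import *
for a in ((-42,.7,5),(-42.6,.3,0)): bt(*a,-.2,bx=2.0)"
```

```text
tcp_pos: [0.4505, -0.1356, 0.104]
ee_rot: [[0.993, -0.083, 0.082], [-0.083, -0.997, -0.007], [0.083, 0.0, -0.997]]
wrist_force: [-1.2, -0.0, -2.4]
shift [ 1.6 -0.3 -0.7] turn [ 0.     0.004 -0.001] at [ 0.4505 -0.1356  0.104 ] t 17.55
shift [ 8.6 -0.3  3.6] turn [ 0.    -0.083 -0.001] at [ 0.4505 -0.1356  0.104 ] t 17.55
```

Contact forces are still light, so I'll lower it the rest of the way.

```bash
python3 -m pendant '[[[3,-0.2,0.5],[0,-0.02,0]],[[5,-0.2,1.6],[0,-0.04,0]],[[7,-0.2,2.6],[0,-0.06,0]],[[8.4,-0.2,3.6],[0,-0.083,0]],[[8.4,-0.2,3.6],[0,-0.083,0]],[[8.4,-0.2,3.6],[0,-0.083,0]]]'|grep -E "tcp_pos|wrist|ee_rot"; python3 -c "
from h import *
bt(-42.8,0,0,-.2,bx=2.0)
c=cap('wrist','w7')"
```

```text
tcp_pos: [0.4592, -0.1362, 0.101]
ee_rot: [[0.997, -0.083, -0.0], [-0.083, -0.997, -0.0], [-0.0, 0.0, -1.0]]
wrist_force: [-1.4, -0.6, -3.1]
shift [-0.1 -0.1  0.2] turn [ 0.     0.    -0.001] at [ 0.4592 -0.1362  0.101 ] t 18.15
```

View pics/w7.png

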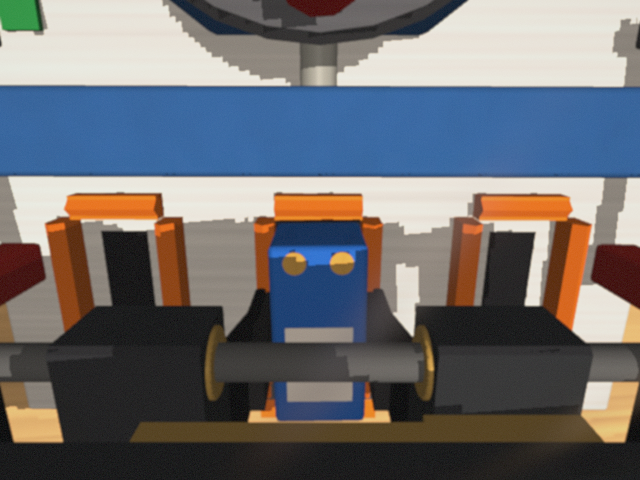

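The block lies level in the middle bay in front of the rear wall (318,205). I'll press it to the floor lightly, then release.

```bash
python3 -m pendant '[[[0,0,0.8],[0,0,0]],[[0,0,1.5],[0,0,0]],[[0,0,1.5],[0,0,0]]]'|grep -E "tcp_pos|wrist"; python3 -m pendant '[[[0,0,1.5],[0,0,0]],[[0,0,1.5],[0,0,0]]]'|grep -E "tcp_pos|wrist"; python3 -m pendant '[[[0,0,-1.5],[0,0,0]],[[0,0,-1.5],[0,0,0]],[[0,0,-1.5],[0,0,0]],[[0,0,-1.5],[0,0,0]]]' 0.5|grep -E "tcp_pos|wrist|width"
```

```text
tcp_pos: [0.4592, -0.1361, 0.1008]
wrist_force: [-5.0, 1.8, 6.0]
tcp_pos: [0.4593, -0.1361, 0.1007]
wrist_force: [-8.2, 2.8, 18.6]
tcp_pos: [0.4604, -0.1361, 0.1]
wrist_force: [0.4, 0.7, 0.2]
gripper_width: 0.496
```

```bash
python3 -m pendant '[[[0,0,-30],[0,0,0]],[[0,0,-70],[0,0,0]],[[0,0,-110],[0,0,0]],[[0,0,-110],[0,0,0]],[[0,0,-110],[0,0,0]]]' 0.7|grep -E "tcp_pos|wrist"
python3 - <<'E'
from h import *
c=cap('wrist','w8');g=cv2.cvtColor(c['frame'],cv2.COLOR_RGB2HSV)
print('proj seated top corners',proj(c,[cr(x,y,.057) for x,y in((.0357,.017),(.0357,-.017),(-.0343,-.017),(-.0343,.017))]).round(0).tolist())
b=cv2.inRange(g,(100,110,60),(125,255,255));b[:, :240]=0;b[:,400:]=0
for row in range(150,345,8):
    x=np.where(b[row])[0]
    if len(x): print(row,x.min(),x.max(),len(x),end=' | ')
o=cv2.inRange(g,(10,90,120),(24,200,255));o[:,:240]=0;o[:,400:]=0
k,_,st,ce=cv2.connectedComponentsWithStats(o);print([(st[i].tolist(),ce[i].round(1).tolist()) for i in range(1,k) if st[i,4]>30])
for n in('scene','side'):
    c=cap(n);im=cv2.cvtColor(c['frame'],cv2.COLOR_RGB2HSV);m=cv2.inRange(im,(105,120,80),(125,255,255));k,_,st,ce=cv2.connectedComponentsWithStats(m)
    print(n,[(st[i].tolist(),onz(c,*ce[i],.026)[:2].round(3)) for i in range(1,k) if 60<st[i,4]<500 and st[i,1]>150])
to([.584,.162,.17],-31)
E
```

```text
tcp_pos: [0.4601, -0.136, 0.2106]
wrist_force: [-1.1, 0.4, -0.2]
proj seated top corners [[288.0, 197.0], [346.0, 197.0], [344.0, 308.0], [290.0, 308.0]]
150 240 399 160 | 190 294 344 51 | 198 291 347 38 | 206 291 346 25 | 214 292 346 55 | 222 292 346 55 | 230 292 346 55 | 238 293 346 54 | 246 293 346 12 | 254 293 345 11 | 262 293 345 11 | 270 293 345 11 | 278 294 345 10 | 286 294 345 11 | 294 293 346 54 | 302 296 324 29 | [([291, 169, 56, 8, 70], [320.8, 169.7]), ([299, 198, 13, 13, 132], [305.0, 204.2]), ([327, 198, 11, 11, 96], [331.4, 203.0]), ([281, 243, 3, 26, 37], [281.7, 256.0]), ([349, 266, 8, 27, 78], [353.0, 281.1]), ([245, 297, 149, 46, 4292], [319.4, 327.4]), ([240, 381, 160, 42, 6591], [319.5, 401.9])]
scene [([348, 250, 24, 30, 401], array([0.584, 0.167])), ([266, 275, 37, 25, 437], array([ 0.509, -0.012]))]
side [([330, 222, 30, 20, 360], array([0.584, 0.162])), ([397, 269, 16, 21, 152], array([ 0.572, -0.051])), ([421, 291, 50, 42, 485], array([ 0.563, -0.178])), ([627, 394, 13, 49, 317], array([ 0.629, -0.555]))]
shift [  99.9 -307.4   38.2] turn [0.001 0.002 0.458] at [ 0.4591 -0.1361  0.2085] t 19.75
```

```bash
python3 -m pendant '[[[14,-44,0],[0,0,0.1]],[[28,-88,0],[0,0,0.22]],[[42,-132,0],[0,0,0.34]],[[56,-176,0],[0,0,0.458]],[[70,-220,10],[0,0,0.458]],[[85,-264,20],[0,0,0.458]],[[100,-307,38],[0,0,0.458]],[[100,-307,38],[0,0,0.458]],[[100,-307,38],[0,0,0.458]]]'|grep -E "tcp_pos|width"
python3 - <<'E'
from h import *
c=cap('wrist','w9');g=cv2.cvtColor(c['frame'],cv2.COLOR_RGB2HSV)
b=cv2.inRange(g,(100,110,60),(125,255,255))
k,l,st,ce=cv2.connectedComponentsWithStats(b);print([st[i].tolist() for i in range(1,k) if st[i,4]>300])
for row in range(190,345,8):
    x=np.where(b[row,240:400])[0]+240
    if len(x): print(row,x.min(),x.max(),g[row,318].tolist(),end=' | ')
y=cv2.inRange(g,(22,150,90),(33,255,255));print('yel',np.argwhere(y).mean(0) if y.any() else None)
to([.584,.162,.092],-31)
E
```

```text
tcp_pos: [0.5841, 0.1621, 0.1692]
gripper_width: 0.702
[[615, 142, 25, 51, 910], [279, 195, 68, 137, 5714]]
198 284 341 [108, 175, 108] | 206 281 344 [108, 183, 121] | 214 279 346 [106, 183, 236] | 222 279 346 [107, 184, 236] | 230 279 346 [107, 184, 235] | 238 280 345 [108, 185, 139] | 246 280 345 [107, 192, 134] | 254 280 345 [108, 180, 143] | 262 281 345 [110, 134, 137] | 270 281 345 [17, 36, 189] | 278 281 345 [16, 36, 190] | 286 282 345 [15, 37, 192] | 294 282 345 [16, 36, 192] | 302 282 345 [14, 34, 188] | 310 283 345 [16, 36, 190] | 318 283 345 [108, 189, 135] | 326 283 344 [107, 187, 134] | yel [219.         311.82683983]
shift [-0.4 -0.8 78.3] turn [0.003 0.001 0.001] at [0.5842 0.1613 0.1703] t 20.7
```

Run:
```python
from h import *
c=cap('wrist');q=np.array([onz(c,*p,.048)[:2] for p in [(279,210.5),(347,210.5),(283,331.5),(345,331.5)]])
d=(q[0]+q[1]-q[2]-q[3])/2;t=q.mean(0);print(t,np.linalg.norm(d),np.linalg.norm(q[0]-q[1]),np.degrees(np.arctan2(d[1],d[0])))
to([t[0],t[1],.092],-31)
```

```text
[0.58279701 0.16348307] 0.06862879958976305 0.03474659392954499 -30.629586707923554
shift [-2.7 -1.7 79.1] turn [ 0.002  0.    -0.   ] at [0.5843 0.1608 0.1711] t 20.75
```

```bash
python3 -m pendant '[[[-3.5,-1.7,30],[0,0,0]],[[-3.5,-1.7,60],[0,0,0]],[[-3.5,-1.7,79],[0,0,0]],[[-3.5,-1.7,79],[0,0,0]],[[-3.5,-1.7,79],[0,0,0]]]'|grep -E "tcp_pos|wrist" && python3 -m pendant '[[[0,0,0],[0,0,0]],[[0,0,0],[0,0,0]],[[0,0,0],[0,0,0]],[[0,0,0],[0,0,0]],[[0,0,0],[0,0,0]],[[0,0,0],[0,0,0]]]' 0; python3 -m pendant '[[[0,0,-20],[0,0,0]],[[0,0,-60],[0,0,0]],[[0,0,-100],[0,0,0]],[[0,0,-110],[0,0,0]]]'|grep -E "tcp_pos|width"; python3 -c "
from h import *
to(cr(0,-.085,.2),-4.7)"
```

```text
tcp_pos: [0.5831, 0.164, 0.0939]
wrist_force: [-0.4, 0.2, 0.8]
time_s: 21.85
tcp_pos: [0.5831, 0.1651, 0.0936]
ee_rot: [[0.858, -0.514, 0.002], [-0.514, -0.858, 0.0], [0.002, -0.001, -1.0]]
wrist_force: [-1.1, 0.8, 3.7]
gripper_width: 0.389
gripper_force: 30.0
tcp_pos: [0.5845, 0.1657, 0.2074]
gripper_width: 0.387
shift [ 83.9 399.9   5.1] turn [-0.005 -0.007 -0.458] at [0.5845 0.1657 0.2074] t 22.25
```

```bash
python3 -m pendant '[[[9,43,0],[0,0,-0.1]],[[18,86,0],[0,0,-0.22]],[[27,130,0],[0,0,-0.34]],[[36,173,0],[0,0,-0.458]],[[45,217,0],[0,0,-0.458]],[[54,260,0],[0,0,-0.458]],[[64,304,2],[0,0,-0.458]],[[74,352,4],[0,0,-0.458]],[[84,400,5],[0,0,-0.458]],[[84,400,5],[0,0,-0.458]]]'|grep -E "tcp_pos|width"; python3 -c "
from h import *
bt(-33,20,14,-85.2,bx=2,dx=42.3,dz=90.6)"
```

```text
tcp_pos: [0.4454, -0.225, 0.1961]
gripper_width: 0.388
shift [-6.4 -4.8 66. ] turn [ 0.001  0.248 -0.008] at [ 0.4454 -0.225   0.1961] t 23.25
```

```bash
python3 -m pendant '[[[-3,-3,20],[0,0.12,-0.004]],[[-6,-4.8,40],[0,0.248,-0.008]],[[-6.4,-4.8,60],[0,0.248,-0.008]],[[-6.4,-4.8,66],[0,0.248,-0.008]],[[-6.4,-4.8,66],[0,0.248,-0.008]]]'|grep -E "tcp_pos|width"
python3 - <<'E'
from lat import *
c=lat();cv2.imwrite('pics/w10.png',c['frame'][:,:,::-1]);bt(-33,5,14,-85.2,bx=2,dx=42.3,dz=90.6);print(r.sense()['joints'][4])
g=cv2.cvtColor(c['frame'],cv2.COLOR_RGB2HSV);m=cv2.inRange(g,(5,150,90),(18,255,255))
for row in (216,222,228): 
    x=np.where(m[row])[0];sp=np.split(x,np.where(np.diff(x)>6)[0]+1);print(row,[(int(a[0]),int(a[-1])) for a in sp if len(a)])
E
```

```text
tcp_pos: [0.4427, -0.2157, 0.1308]
gripper_width: 0.383
 block in tool [0.032  0.0008 0.0438] in cradle [ 0.034  -0.0816  0.0972]
 block in tool [0.0231 0.001  0.0438] in cradle [ 0.0254 -0.0818  0.095 ]
[[0, 217, 56, 83, 2511], [125, 218, 90, 82, 2529], [365, 241, 14, 50, 514], [103, 245, 17, 17, 172], [140, 245, 17, 17, 151], [284, 254, 21, 20, 308], [331, 254, 21, 20, 315]]
tcp [-0.0078 -0.0811  0.1318] F [ 0.5742  0.6902 -1.4519]
shift [-8.1  4.1 15.1] turn [-0.001 -0.004  0.008] at [ 0.4436 -0.2159  0.1318] t 23.8
-22.622008990213466
216 []
222 [(0, 39), (126, 199), (360, 362)]
228 [(0, 39), (125, 199), (361, 362)]
```

```bash
python3 -m pendant '[[[-4,2,2],[0,-0.002,0.004]],[[-8,4.1,5],[0,-0.004,0.008]],[[-8,4.1,5],[0,-0.004,0.008]],[[-8,4.1,5],[0,-0.004,0.008]]]'|grep -E "tcp_pos|width"
python3 - <<'E'
from lat import *
c=lat();bt(-33,5,14,-85.2,bx=2,dx=42.3,dz=90.6)
g=cv2.cvtColor(c['frame'],cv2.COLOR_RGB2HSV);m=cv2.inRange(g,(5,150,90),(18,255,255))
for row in (212,216,220,224,228): 
    x=np.where(m[row])[0];sp=np.split(x,np.where(np.diff(x)>6)[0]+1);sp=[(int(a[0]),int(a[-1])) for a in sp if len(a)>20];print(row,sp,[incr(onz(c,(a+b+1)/2,row,.0225)) for a,b in sp])
E
```

```text
tcp_pos: [0.4362, -0.2198, 0.1254]
gripper_width: 0.388
 block in tool [0.0329 0.0009 0.0438] in cradle [ 0.0278 -0.0865  0.091 ]
 block in tool [0.0239 0.0011 0.0438] in cradle [ 0.0192 -0.0866  0.0888]
[[0, 207, 41, 93, 2675], [110, 207, 94, 93, 2881], [282, 208, 72, 12, 812], [265, 228, 11, 64, 267], [361, 229, 10, 62, 249], [84, 233, 18, 18, 219], [123, 233, 18, 16, 208], [285, 254, 20, 20, 317], [332, 254, 20, 20, 314]]
tcp [-0.0147 -0.0855  0.1255] F [ 0.0831  0.1591 -2.1538]
shift [ 0.2 -0.3 10.7] turn [-0.    -0.001 -0.001] at [ 0.4364 -0.2197  0.1255] t 24.25
212 [(0, 23), (111, 187), (282, 353)] [array([0.0443, 0.0647, 0.0225]), array([ 0.0444, -0.0031,  0.0225]), array([ 0.0445, -0.0861,  0.0225])]
216 [(0, 23), (110, 187), (282, 353)] [array([0.0424, 0.0648, 0.0225]), array([ 0.0424, -0.0028,  0.0225]), array([ 0.0425, -0.0861,  0.0225])]
220 [(0, 23), (112, 187)] [array([0.0404, 0.0648, 0.0225]), array([ 0.0405, -0.0033,  0.0225])]
224 [(0, 23), (113, 187)] [array([0.0384, 0.0649, 0.0225]), array([ 0.0385, -0.0035,  0.0225])]
228 [(9, 38)] [array([0.0365, 0.059 , 0.0225])]
```

```bash
python3 -m pendant '[[[0,-0.3,5],[0,0,0]],[[0,-0.3,10.7],[0,0,0]],[[0,-0.3,10.7],[0,0,0]],[[0,-0.3,10.7],[0,0,0]]]'|grep -E "tcp_pos|wrist"; python3 -c "
from h import *
bt(-33,1,14,-85.2,bx=2,dx=42.3,dz=90.6)"
```

```text
tcp_pos: [0.4387, -0.2195, 0.1144]
wrist_force: [0.1, -0.2, -2.1]
shift [-0.3  0.1  3.3] turn [-0.001  0.    -0.   ] at [ 0.4387 -0.2195  0.1144] t 24.65
```

```bash
python3 -m pendant '[[[-0.2,0.1,1.7],[0,0,0]],[[-0.3,0.1,3.3],[0,0,0]],[[-0.3,0.1,3.3],[0,0,0]]]'|grep -E "tcp_pos|wrist"; python3 -m pendant '[[[-2.4,0,-0.6],[0,0,0]],[[-4.8,0,-1.2],[0,0,0]],[[-4.8,0,-1.2],[0,0,0]]]'|grep -E "tcp_pos|wrist"; python3 -m pendant '[[[-1,0,-0.25],[0,0,0]],[[-2,0,-0.5],[0,0,0]],[[-2,0,-0.5],[0,0,0]]]'|grep -E "tcp_pos|wrist";python3 -m pendant '[[[-1,0,-0.25],[0,0,0]],[[-1,0,-0.25],[0,0,0]]]'|grep -E "tcp_pos|wrist"; python3 -c "
from h import *
bt(-41,1,14,-85.2,bx=2,dx=42.3,dz=90.6)"
```

```text
tcp_pos: [0.4392, -0.2197, 0.1113]
wrist_force: [0.9, 0.8, -1.4]
tcp_pos: [0.4337, -0.2192, 0.1115]
wrist_force: [0.3, 0.4, -1.8]
tcp_pos: [0.4321, -0.2191, 0.1115]
wrist_force: [0.1, 0.2, -2.4]
tcp_pos: [0.4311, -0.219, 0.1115]
wrist_force: [-0.3, -0.4, -2.3]
shift [ 0.  -0.   0.3] turn [-0.001 -0.    -0.001] at [ 0.4311 -0.219   0.1115] t 25.75
```

```bash
python3 -m pendant '[[[-1.2,0,0.2],[0,0,0]],[[-1.2,0,0.2],[0,0,0]]]'|grep -E "tcp_pos|wrist";python3 -m pendant '[[[-1,0,-0.25],[0,0,0]],[[-1,0,-0.25],[0,0,0]]]'|grep -E "tcp_pos|wrist";  python3 -c "
from h import *
bt(-41,.7,14,-85.2,bx=2,dx=42.3,dz=90.6)"
```

```text
tcp_pos: [0.43, -0.2189, 0.1109]
wrist_force: [0.6, 0.4, -1.6]
tcp_pos: [0.4296, -0.2189, 0.1113]
wrist_force: [-0.3, -0.0, -3.1]
shift [ 1.5 -0.1  0.8] turn [-0.    -0.002 -0.   ] at [ 0.4296 -0.2189  0.1113] t 26.15
```

```bash
python3 -m pendant '[[[0,0,0],[0,0,0]],[[0,0,0],[0,0,0]]]'|grep -E "tcp_pos|wrist"; python3 -m pendant '[[[-1,0,-0.25],[0,0,0]],[[-1,0,-0.25],[0,0,0]],[[-1,0,-0.25],[0,0,0]]]'|grep -E "tcp_pos|wrist"
```

```text
tcp_pos: [0.4296, -0.2189, 0.1112]
wrist_force: [1.6, -0.5, -2.7]
tcp_pos: [0.4292, -0.2189, 0.1115]
wrist_force: [4.3, -0.7, -2.3]
```

```bash
python3 -c "
from h import *
for a in ((-40.6,.7,12),(-41.2,.7,9),(-42,.7,5)): bt(*a,-85.2,bx=3.5,dx=42.3,dz=90.6)"
```

```text
shift [ 6.7 -0.1  3.2] turn [-0.    -0.038 -0.   ] at [ 0.4292 -0.2189  0.1115] t 26.65
shift [10.8 -0.1  5.5] turn [-0.    -0.091 -0.   ] at [ 0.4292 -0.2189  0.1115] t 26.65
shift [15.9 -0.1  9.1] turn [-0.   -0.16 -0.  ] at [ 0.4292 -0.2189  0.1115] t 26.65
```

```bash
python3 -m pendant '[[[3.5,0,1.7],[0,-0.02,0]],[[6.9,0,3.1],[0,-0.038,0]],[[9,0,4.3],[0,-0.065,0]],[[11,0,5.4],[0,-0.091,0]],[[13.5,0,7.2],[0,-0.125,0]],[[16,0,9],[0,-0.16,0]],[[16,0,9],[0,-0.16,0]],[[16,0,9],[0,-0.16,0]]]'|grep -E "tcp_pos|wrist|ee_rot"; python3 -c "
from h import *
for a in ((-42,.7,5),(-42.6,.3,0)): bt(*a,-85.2,bx=3.5,dx=42.3,dz=90.6)"
```

```text
tcp_pos: [0.4452, -0.2201, 0.1057]
ee_rot: [[0.993, -0.083, 0.083], [-0.082, -0.997, -0.006], [0.083, -0.001, -0.997]]
wrist_force: [-0.7, 0.4, -2.4]
shift [ 1.7  0.  -0.8] turn [-0.001  0.004 -0.001] at [ 0.4452 -0.2201  0.1057] t 27.45
shift [8.8 0.  3.5] turn [-0.001 -0.083 -0.001] at [ 0.4452 -0.2201  0.1057] t 27.45
```

```bash
python3 -m pendant '[[[2.5,0,0.4],[0,-0.02,0]],[[4.3,0,1.5],[0,-0.04,0]],[[6.3,0,2.5],[0,-0.06,0]],[[8,0,3.5],[0,-0.083,0]],[[8,0,3.5],[0,-0.083,0]],[[8,0,3.5],[0,-0.083,0]]]'|grep -E "tcp_pos|wrist|ee_rot"; python3 -m pendant '[[[0,0,0.8],[0,0,0]],[[0,0,1.5],[0,0,0]],[[0,0,1.5],[0,0,0]]]'|grep -E "tcp_pos|wrist"; python3 -c "
from h import *
bt(-42.8,0,0,-85.2,bx=2.5,dx=42.3,dz=90.6)"
```

```text
tcp_pos: [0.4529, -0.2208, 0.1027]
ee_rot: [[0.997, -0.083, -0.001], [-0.083, -0.997, 0.001], [-0.001, -0.001, -1.0]]
wrist_force: [-3.8, 0.1, -2.8]
tcp_pos: [0.4528, -0.2208, 0.1025]
wrist_force: [-6.7, 1.5, 6.3]
shift [ 0.2 -0.  -0.1] turn [-0.001  0.    -0.001] at [ 0.4528 -0.2208  0.1025] t 28.35
```

```bash
python3 -m pendant '[[[0,0,1.5],[0,0,0]],[[0,0,1.5],[0,0,0]],[[0,0,-0.5],[0,0,0]]]'|grep -E "tcp_pos|wrist"; python3 -m pendant '[[[0,0,0],[0,0,0]],[[0,0,0],[0,0,0]],[[0,0,0],[0,0,0]],[[0,0,-30],[0,0,0]],[[0,0,-70],[0,0,0]],[[0,0,-110],[0,0,0]],[[20,-45,-120],[0,0,0]],[[20,-45,-120],[0,0,0]],[[20,-45,-120],[0,0,0]]]' 0.5|grep -E "tcp_pos|wrist|width"; python3 -c "
from h import *
c=cap('wrist','w11');a=cap('side');b=cap('scene')
x=a['frame'][210:390,320:520];cv2.imwrite('pics/fin.png',np.hstack([c['frame'][60:360,60:580],cv2.resize(x,(280,300),interpolation=cv2.INTER_CUBIC)])[:,:,::-1])"
```

```text
tcp_pos: [0.4528, -0.2207, 0.1029]
wrist_force: [-4.5, -0.2, -4.2]
tcp_pos: [0.4781, -0.177, 0.2228]
wrist_force: [0.1, -0.0, -0.9]
gripper_width: 0.496
```

View pics/fin.png

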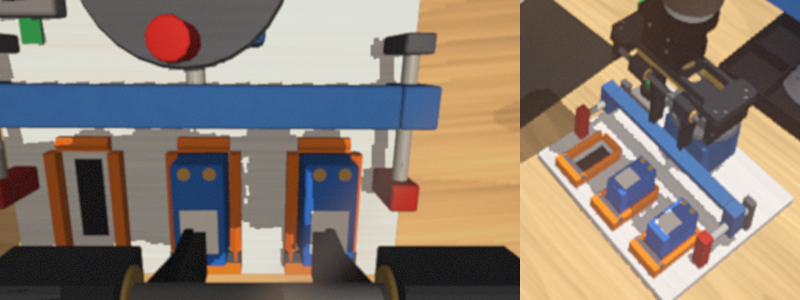

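Both blocks sit flat in the middle and right bays, with their terminals in line at the same row, and the bridge is still back. The red knob is at wrist pixel (232,98). Next I'll wind forward.

```bash
python3 -c "
from h import *
c=cap('wrist');print(onz(c,232,97,.126));to([.5662,-.1505,.166],-4.7)"
```

```text
[ 0.56473233 -0.15015484  0.126     ]
shift [ 86.8 -35.1  55.6] turn [-0.001 -0.    -0.001] at [ 0.4768 -0.1783  0.2216] t 29.75
```

```bash
python3 -m pendant '[[[44,-18,0],[0,0,0]],[[87,-35,0],[0,0,0]],[[87,-35,20],[0,0,0]],[[87,-35,56],[0,0,0]],[[87,-35,56],[0,0,0]],[[87,-35,56],[0,0,0]]]'|grep -E "tcp_pos|wrist"; python3 -m pendant '[[[0,0,0],[0,0,0]],[[0,0,0],[0,0,0]],[[0,0,0],[0,0,0]],[[0,0,0],[0,0,0]],[[0,0,0],[0,0,0]],[[0,0,0],[0,0,0]]]' 0|grep -E "tcp_pos|wrist|width|grip"; python3 -c "
import numpy as np
from h import *
v=CR.T@(r.sense()['tcp_pos'][:2]-HUB)*1000;a0=np.degrees(np.arctan2(-v[1],v[0]));print(v,a0)
f=lambda a:42*np.array([np.cos(np.radians(a)),np.sin(np.radians(a))])
for i in range(1,13): print(30*i,(f(a0+30*i)-f(a0)).round(1).tolist())"
```

```text
tcp_pos: [0.5667, -0.1508, 0.1661]
wrist_force: [-0.1, -0.2, 0.8]
tcp_pos: [0.568, -0.1487, 0.1682]
wrist_force: [-1.0, 7.0, 4.0]
gripper_width: 0.217
gripper_force: 30.0
[-39.28400405  -3.9114359 ] 174.31390568292605
30 [3.5, -21.5]
60 [17.3, -38.3]
90 [37.6, -46.0]
120 [59.1, -42.4]
150 [75.9, -28.7]
180 [83.6, -8.3]
210 [80.1, 13.1]
240 [66.3, 30.0]
270 [46.0, 37.6]
300 [24.5, 34.1]
330 [7.7, 20.3]
360 [0.0, 0.0]
```

```bash
python3 -m pendant '[[[1,-11,0],[0,0,0]],[[3.5,-21.5,0],[0,0,0]],[[9.5,-30.7,0],[0,0,0]],[[17.3,-38.3,0],[0,0,0]],[[27,-43.5,0],[0,0,0]],[[37.6,-46,0],[0,0,0]],[[37.6,-46,0],[0,0,0]]]'|grep -E "tcp_pos|wrist|width"; python3 -c "
from h import *
v=CR.T@(r.sense()['tcp_pos'][:2]-HUB)*1000;print(v,np.hypot(*v),np.degrees(np.arctan2(-v[1],v[0])))
c=r.capture('wrist');cv2.imwrite('pics/w12.png',c['frame'][:,:,::-1])"
```

```text
tcp_pos: [0.6109, -0.1067, 0.1682]
wrist_force: [1.2, -0.8, 4.4]
gripper_width: 0.218
[-3.53481161e-02  4.14391761e+01] 41.439191181433515 -90.04887397784383
```

```bash
python3 -m pendant '[[[10.9,1.4,0],[0,0,0]],[[21,5.6,0],[0,0,0]],[[29.7,12.3,0],[0,0,0]],[[36.4,21,0],[0,0,0]],[[40.6,31.1,0],[0,0,0]],[[42,42,0],[0,0,0]],[[40.6,52.9,0],[0,0,0]],[[36.4,63,0],[0,0,0]],[[29.7,71.7,0],[0,0,0]],[[21,78.4,0],[0,0,0]]]'|grep -E "tcp_pos|wrist|width"; python3 -m pendant '[[[-10.1,4.2,0],[0,0,0]],[[-21,5.6,0],[0,0,0]],[[-31.9,4.2,0],[0,0,0]],[[-42,0,0],[0,0,0]],[[-50.7,-6.7,0],[0,0,0]],[[-57.4,-15.4,0],[0,0,0]],[[-61.6,-25.5,0],[0,0,0]],[[-63,-36.4,0],[0,0,0]],[[-61.6,-47.3,0],[0,0,0]],[[-57.4,-57.4,0],[0,0,0]]]'|grep -E "tcp_pos|wrist|width";python3 -c "
from h import *
v=CR.T@(r.sense()['tcp_pos'][:2]-HUB)*1000;print(v,np.hypot(*v),np.degrees(np.arctan2(-v[1],v[0])))"
```

```text
tcp_pos: [0.6253, -0.1877, 0.1682]
wrist_force: [1.7, 0.5, 6.0]
gripper_width: 0.222
tcp_pos: [0.5744, -0.1251, 0.1682]
wrist_force: [10.3, -8.9, -2.5]
gripper_width: 0.221
[-34.85689897  20.1135117 ] 40.24371700670501 -150.0137209507557
```

```bash
python3 -m pendant '[[[6.7,-8.7,0],[0,0,0]],[[15.4,-15.4,0],[0,0,0]],[[25.5,-19.6,0],[0,0,0]],[[36.4,-21,0],[0,0,0]],[[47.3,-19.6,0],[0,0,0]],[[57.4,-15.4,0],[0,0,0]],[[66.1,-8.7,0],[0,0,0]],[[72.8,0,0],[0,0,0]],[[77,10.1,0],[0,0,0]],[[78.4,21,0],[0,0,0]]]'|grep -E "tcp_pos|wrist|width";python3 -c "
from h import *
v=CR.T@(r.sense()['tcp_pos'][:2]-HUB)*1000;print(v,np.hypot(*v),np.degrees(np.arctan2(-v[1],v[0])))"
```

```text
tcp_pos: [0.6513, -0.1511, 0.1683]
wrist_force: [8.0, 0.9, 1.4]
gripper_width: 0.22
[43.88950047  0.49875511] 43.892334279641794 -0.6510744577281478
```

```bash
python3 -m pendant '[[[-1.4,10.9,0],[0,0,0]],[[-5.6,21,0],[0,0,0]],[[-12.3,29.7,0],[0,0,0]],[[-21,36.4,0],[0,0,0]],[[-26,38.7,0],[0,0,0]],[[-31.1,40.6,0],[0,0,0]],[[-31.1,40.6,0],[0,0,0]]]'|grep -E "tcp_pos|wrist|width";python3 -m pendant '[[[-5.4,1,0],[0,0,0]],[[-10.9,1.4,0],[0,0,0]],[[-10.9,1.4,0],[0,0,0]]]'|grep -E "tcp_pos|wrist|width"; python3 -m pendant '[[[-5.4,0,0],[0,0,0]],[[-5.4,0,0],[0,0,0]],[[-5.4,0,0],[0,0,0]]]'|grep -E "tcp_pos|wrist"
```

```text
tcp_pos: [0.6122, -0.1906, 0.1682]
wrist_force: [-0.8, -0.6, 6.7]
gripper_width: 0.224
tcp_pos: [0.6015, -0.19, 0.1681]
wrist_force: [-0.3, 1.5, 7.8]
gripper_width: 0.217
tcp_pos: [0.5969, -0.1888, 0.1681]
wrist_force: [0.4, 5.3, 7.7]
```

```bash
python3 -m pendant '[[[-5,-1,0],[0,0,0]],[[-5,-1,0],[0,0,0]],[[-5,-1,0],[0,0,0]]]'|grep -E "tcp_pos|wrist|width"; python3 -m pendant '[[[-3,-1,0],[0,0,0]],[[-3,-1,0],[0,0,0]],[[-3,-1,0],[0,0,0]]]'|grep -E "tcp_pos|wrist"
```

```text
tcp_pos: [0.5929, -0.1874, 0.1682]
wrist_force: [2.6, 4.7, 5.6]
gripper_width: 0.221
tcp_pos: [0.5912, -0.1866, 0.1682]
wrist_force: [6.7, 2.0, 3.0]
```

```bash
python3 -m pendant '[[[-3,-1.5,0],[0,0,0]],[[-3,-1.5,0],[0,0,0]],[[-3,-1.5,0],[0,0,0]]]'|grep -E "tcp_pos|wrist|width"; python3 -c "
from h import *
v=CR.T@(r.sense()['tcp_pos'][:2]-HUB)*1000;print(v,np.hypot(*v),np.degrees(np.arctan2(-v[1],v[0])))
c=cap('side','s3');hsv=cv2.cvtColor(c['frame'],cv2.COLOR_RGB2HSV)
m=cv2.inRange(hsv,(104,90,160),(112,160,200))
for x in (380,385,390,445,455):
  y=np.where(m[240:345,x])[0]+240
  print(x,y.min() if len(y) else None,y.max() if len(y) else None, 'pred front edge fwd/back',[float(np.interp(x,*zip(*proj(c,[cr(.061-t,yy,.071) for yy in (.12,-.12)])))) for t in(.036,.030,0)])"
```

```text
tcp_pos: [0.5895, -0.1857, 0.1682]
wrist_force: [8.4, -0.0, 0.0]
gripper_width: 0.22
[-14.89460065 -39.02025616] 41.76636828219091 110.89258458107332
380 270 280 pred front edge fwd/back [280.36669830168614, 277.48004470299145, 265.9621412553047]
385 274 320 pred front edge fwd/back [284.63957787322505, 281.72651805450835, 267.6849386374432]
390 278 325 pred front edge fwd/back [288.912457444764, 285.9729914060253, 271.80412828776014]
445 324 336 pred front edge fwd/back [335.9141327316921, 332.68419827271146, 317.11521444124605]
455 333 344 pred front edge fwd/back [341.42151651625767, 339.9869276578081, 325.3535937418798]
```

```bash
python3 -m pendant '[[[-3,-1.5,0],[0,0,0]],[[-3,-1.5,0],[0,0,0]],[[-3,-1.5,0],[0,0,0]]]'|grep -E "tcp_pos|wrist|width";  python3 -m pendant '[[[0,0,0],[0,0,0]],[[0,0,0],[0,0,0]],[[0,0,0],[0,0,0]],[[0,0,0],[0,0,0]],[[0,0,-40],[0,0,0]],[[0,0,-80],[0,0,0]],[[0,0,-80],[0,0,0]]]' 0.5|grep -E "tcp_pos|wrist"; python3 -c "
from h import *
c=cap('wrist','w13');g=cv2.cvtColor(c['frame'],cv2.COLOR_RGB2HSV);m=cv2.inRange(g,(45,120,60),(75,255,255));k,_,st,ce=cv2.connectedComponentsWithStats(m);print([(st[i].tolist(),onz(c,*ce[i],.052)) for i in range(1,k) if st[i,4]>60])
to([.622,-.0375,.165],-4.7)"
```

```text
tcp_pos: [0.5877, -0.1847, 0.1683]
wrist_force: [12.8, -4.2, -1.9]
gripper_width: 0.22
tcp_pos: [0.5848, -0.1848, 0.253]
wrist_force: [-0.1, 0.3, 0.7]
[([82, 179, 42, 39, 1254], array([ 0.62325882, -0.03865503,  0.052     ])), ([123, 234, 17, 13, 208], array([ 0.59171673, -0.05248647,  0.052     ]))]
shift [  25.7 -149.4   85.2] turn [-0.001 -0.008 -0.   ] at [ 0.5834 -0.1843  0.2498] t 38.0
```

```bash
python3 -m pendant '[[[9,-45,0],[0,-0.004,0]],[[18,-90,20],[0,-0.008,0]],[[27,-135,60],[0,-0.008,0]],[[27,-149,100],[0,-0.008,0]],[[27,-149,107],[0,-0.008,0]],[[27,-149,107],[0,-0.008,0]],[[27,-149,107],[0,-0.008,0]]]' 0|grep -E "tcp_pos|wrist|width"; python3 -c "
from h import *
c=cap('wrist');g=cv2.cvtColor(c['frame'],cv2.COLOR_RGB2HSV);m=cv2.inRange(g,(45,120,60),(75,255,255));k,_,st,ce=cv2.connectedComponentsWithStats(m);print([(st[i].tolist(),onz(c,*ce[i],.052)) for i in range(1,k) if st[i,4]>60])
to([.623,-.038,.130],-4.7)"
```

```text
tcp_pos: [0.6222, -0.0388, 0.1406]
wrist_force: [0.6, 0.1, 0.1]
gripper_width: 0.023
[([286, 259, 60, 60, 1627], array([ 0.62824406, -0.03842066,  0.052     ])), ([316, 329, 7, 14, 70], array([ 0.60031873, -0.03806853,  0.052     ]))]
shift [ 0.5 -1.  11.4] turn [-0.001  0.003 -0.001] at [ 0.6225 -0.039   0.1414] t 38.75
```

```bash
python3 -m pendant '[[[0.5,-1,8],[0,0,0]],[[0.5,-1,16],[0,0,0]],[[0.5,-1,16],[0,0,0]],[[0.5,-1,16],[0,0,0]]]'|grep -E "tcp_pos|wrist"; python3 -m pendant '[[[0,0,2],[0,0,0]],[[0,0,4],[0,0,0]],[[0,0,4],[0,0,0]]]'|grep -E "tcp_pos|wrist"
```

```text
tcp_pos: [0.622, -0.0376, 0.124]
wrist_force: [-0.3, -0.2, 1.6]
tcp_pos: [0.6223, -0.0374, 0.1201]
wrist_force: [-0.7, -1.6, 3.6]
```

```bash
python3 -m pendant '[[[0,0,1],[0,0,0]],[[0,0,2],[0,0,0]],[[0,0,2],[0,0,0]]]'|grep -E "tcp_pos|wrist"; python3 -m pendant '[[[0,0,1],[0,0,0]],[[0,0,1.5],[0,0,0]],[[0,0,1.5],[0,0,0]]]'|grep -E "tcp_pos|wrist"
```

```text
tcp_pos: [0.6223, -0.0374, 0.1182]
wrist_force: [-1.1, -3.2, 4.2]
tcp_pos: [0.6223, -0.0374, 0.1181]
wrist_force: [-2.8, -1.1, 11.7]
```

The button is bottomed: force jumped to 11.7 N with no further travel. I'll retreat and make a last numeric check.

```bash
python3 -m pendant '[[[0,0,-10],[0,0,0]],[[0,0,-50],[0,0,0]],[[0,0,-100],[0,0,0]],[[0,0,-140],[0,0,0]],[[0,0,-140],[0,0,0]],[[0,0,-140],[0,0,0]],[[0,0,-140],[0,0,0]],[[0,0,-140],[0,0,0]]]'|grep -E "tcp_pos|wrist"; python3 -c "
from h import *
c=cap('side','s4');g=cv2.cvtColor(c['frame'],cv2.COLOR_RGB2HSV);m=cv2.inRange(g,(104,90,160),(112,160,200))
for x,lo,hi in ((380,240,300),(445,290,345)):
  y=np.where(m[lo:hi,x])[0]+lo; print(x,y.max())
w=cv2.inRange(g,(0,0,150),(180,60,255))
P=proj(c,[cr(-.013,y,.057) for y in (0,-.085)]).round(0);print('labels expected',P.tolist())
b=cv2.inRange(g,(104,150,80),(122,255,255));k,_,st,ce=cv2.connectedComponentsWithStats(b);print([(st[i].tolist()) for i in range(1,k) if st[i,4]>60 and 340<st[i,0]<480])
print('expected block hull',[np.r_[q.min(0),q.max(0)].round(0).tolist() for yy in (0,-.085) for q in [proj(c,[cr(x,yy+y,z) for x in(-.035,.035) for y in(-.017,.017) for z in(.02,.057)])]])"; python3 -c "
from h import *
r.finish_job();print(r.sense()['time_s'])"
```

```text
tcp_pos: [0.6223, -0.0371, 0.2543]
wrist_force: [0.2, -0.6, -1.1]
380 280
445 336
labels expected [[394.0, 317.0], [423.0, 344.0]]
[]
expected block hull [[379.0, 302.0, 417.0, 339.0], [407.0, 327.0, 447.0, 367.0]]
the job is handed in; nothing more can be done
the job is handed in; nothing more can be done
```

The job is handed in, with no verdict returned: both blocks on the mat sit flat in the middle and right bays, the bridge is wound forward to its stops, and the start button was pressed all the way and the arm retracted.

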